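# Mix the paint jars on the press-to-run mixer

### The arm

A 6-joint arm with a two-finger parallel gripper is mounted at the origin on the work surface. World frame = base frame: x ahead of the robot, y to its left, z up, the work surface at z = 0. Lengths are in m, angles in rad, forces in N, time in s.
With the tool pointing down it reaches from about 0.3 to 0.775 m from the base axis. Payload 14.6 kg.
Tool frame: the origin (TCP) lies at the very end of the fingers, on their centre line; the grasp point (between the pads) lies 19 mm behind it; z points along the fingers, y is the direction in which the jaws open and shut (so a half turn about z gives the same grasp; the last joint's range is limited). The gripper opens to 94 mm and grips with 3 to 60 N. Pads are 16 mm wide; open, the fingers measure 119 mm over their backs; the gripper's body (75 mm by 177 mm) begins 78 mm behind the grasp point.
Start: joints at [-1.262, 0.3, 1.521, -0, 1.321, -0.067], TCP at [0.202, -0.512, 0.205] pointing down, gripper open.
Joint ranges: [-3.03, 3.03], [-0.79, 2.21], [0.23, 2.52], [-1.04, 4.18], [0, 3.07], [-2.55, 2.55]. Speed limits (rad/s): [2.22, 2.22, 2.57, 3.14, 3.14, 3.14].

### API

Orientations are given as [roll, pitch, yaw] about the fixed x, y, z axes, in that order (R = Rz(yaw) Ry(pitch) Rx(roll)).
In Python, from station import ctrl, vision, ticket gives the robot as it stands.
- The arm moves only by the tool step_arm, never from a script. Its argument "steps" is a list of rows, each an object of numbers: "x", "y", "z": the shift along the tool's x, y, z in m; "ax", "ay", "az": the turn, a rotation vector about the tool's x, y, z in degrees; "claw": the finger opening in m, from 0 to 0.094. A call has 1 to 5 rows; each row shifts and turns the pose as measured when the row begins, along the tool's axes as they then stand; what a row does not reach is not made up. A row lasts 1/12 s, in which the tool goes at most 41.7 mm and 7.16 degrees, less where a joint would pass 70% of its speed; a pose out of reach is approached as far as the arm can. A call with a gripper value outside its range is refused whole. The fingers move at their own pace and stop on an object; "grip_force" is the grip in N (left out, the last holds). Time passes only in rows, so rows that do not move let the fingers close. It gives the time, the measured TCP pose, the force and the opening at its end, in the units of the state.
- ctrl.get_obs(): the state, without advancing time (a new reading comes with each control period).
- vision.camera(name): name is "scene" or "top" or "wrist"; returns (picture, depth): 480x640x3 uint8, red, green, blue; 480x640 float32, m along the optical axis (not along the pixel's ray), 0 where there is no reading.
- vision.camera_params(name): a dict with "fov_y" (degrees; the focal length in pixels is half the picture's height over the tangent of half this angle, whatever the lens; pixels are square), "cx", "cy" (the principal point, pixels), "k1" (the pictures are not rectified: a ray, as slopes to the right and down, at radius r is drawn at 1 + k1 r^2 times it, then the intrinsics apply), "origin" and "attitude" of the camera in the world; the wrist camera has in their place "mount" (4x4, takes a point from camera to tool coordinates, whose origin is the TCP and whose axes are the flange's). Camera axes: x right, y up, looking along -z (the intrinsics and any distortion apply to the point x, -y, -z); pixel columns grow to the right and rows downward; lengths in m; the calibration is good to about 2 mm. A picture is of the moment at which its call begins: read the wrist's pose just before it. camera_params takes no time and is no camera call.
- ticket.hand_in(): hands the job in, once; it reports no verdict.
The state is a dict: "time_s": time; "qpos": joint angles; "joint_vel": joint speeds; "tau": joint torques, N m; "ee_pos": TCP position; "eef_rot": TCP orientation; "force": force on the tool from outside, world axes, zero at the start; "moment": the same for the moment, N m; "grip_width": finger opening in m.
Only numpy, scipy, OpenCV 4.12 (cv2) and the standard library are available. Lean on these libraries where they do the work, as an engineer would, in place of code of your own. Each camera call takes 0.05 s, during which the arm holds its last target.

### The job

Zero the mixer's count dial by turning it back to its stop, then mix every paint jar on the cutting mat, the tallest first and on down to the shortest so that the big ones have longest to settle: hold each jar upright on the middle of the mixer's rubber pad and press it down until the pad is fully depressed, and keep it there for a good two seconds. Stand each mixed jar upright on the cork board, well in from its edge, finish with all of them there and the dial still at zero, and leave the other things on the bench where they are.

Things in the scene. Friction and masses are not known exactly. Their poses are not given: they have to be found in the camera images.
- jar1: paint jar 1, the tallest size: closed upright amber glass cylinder, thick heavy base, with a black cap of nearly the same width (1 mm less across), 64 mm diameter, 86 mm tall over the cap, 300 g give or take 30 %; origin at the centre of its underside, z up through the cap. Starts standing on the cutting mat, or is absent (None)
- jar2: paint jar 2, the second tallest size: closed upright amber glass cylinder, thick heavy base, with a black cap of nearly the same width (1 mm less across), 62 mm diameter, 72 mm tall over the cap, 250 g give or take 30 %; origin at the centre of its underside, z up through the cap. Starts standing on the cutting mat, or is absent (None)
- jar3: paint jar 3, the third tallest size: closed upright amber glass cylinder, thick heavy base, with a black cap of nearly the same width (1 mm less across), 60 mm diameter, 58 mm tall over the cap, 200 g give or take 30 %; origin at the centre of its underside, z up through the cap. Starts standing on the cutting mat, or is absent (None)
- jar4: paint jar 4, the shortest size: closed upright amber glass cylinder, thick heavy base, with a black cap of nearly the same width (1 mm less across), 58 mm diameter, 46 mm tall over the cap, 160 g give or take 30 %; origin at the centre of its underside, z up through the cap. Starts standing on the cutting mat, or is absent (None)
- mixer: bench mixer, grey housing 200 (x) x 120 (y) mm, top face 60 mm above the table, fixed; origin at the centre of its underside on the table. Its own -x half carries the black dial (axis at x = -50 mm, y = 0), its +x half the round rubber pad (axis at x = +48 mm, y = 0)
- pad_top (a point): centre of the top face of the mixer's round black rubber pad, 60 mm diameter, flat, 80 mm above the table when up; it sinks with the pad
- pad (a joint): travel of the sprung pad straight down, m: 0 up, 0.010 fully depressed against its stop. About 3 N starts it moving and 10 N takes it fully down; it springs back when let go
- dial_grip (a point): on the vertical axis of the count dial, 85 mm above the table. The dial is a black upright bar grip 46 mm long, 12 mm thick, 28 mm tall, its top 93 mm above the table, on a 50 mm disc whose top is 65 mm above the table; one end of the bar has a white mark
- dial (a joint): count dial, rad: 0 = zero stop, where the bar lies along the mixer's x axis, its white-marked end pointing to the mixer's -x, at the long tick and the steel pip. Grows clockwise seen from above (up to 4.71), so it is zeroed by turning anticlockwise until it stops; light friction (0.03 N m), stays where it is left
- board: square cork board 240 x 240 mm, 8 mm thick, fixed on the table; origin at the centre of its underside, z up
- mat: square grey cutting mat with a white grid, 260 x 260 mm, 3 mm thick, fixed, on which the jars start; origin at the centre of its underside
- spool: bystander: spool of copper thread, 36 mm diameter, 44 mm tall, standing; origin at the centre of its underside
- modelling_knife: bystander: wood-handled tool about 160 mm long lying on the table; origin under its middle
- tin: bystander: round closed brass tin, 70 mm diameter, 25 mm tall; origin at the centre of its underside
Things that resemble listed ones, but are neither listed nor needed, are in the scene too. What is shaped like the jar3 but blue or pink is not meant.

How it is judged:
By the outcome, as a careful person would: the job done as asked, in the order asked, and still so for the second after the job is handed in, with the robot touching nothing.
Of jar1, jar2, jar3, jar4 only 2 to 4 are there at a start; the rules pass over those that are not, and their reading is None.
At some moment in a run one of jar1, jar2, jar3, jar4 may be knocked a few centimetres aside while the robot is not near it.
It also fails if it takes over 210 s, if anything falls off the work surface, if the arm or the gripper's body presses on something with over 40 N, if the wrist force passes 120 N, or if a joint passes its speed limit or range.

## Working session

There is one attempt and no reset: what is moved stays moved. The work goes in short steps, Python scripts to look and compute and a tool call to move; the robot and the scene stay as the last step left them, time stands still between calls to the robot, and variables do not carry over. Pictures are saved under pics/ and viewed, and the job is handed in when it is done.

Besides the shell and the picture viewer there is one more tool, called as name(argument=value, ...) on one line, values as JSON. step_arm: Moves the arm, as the interface text tells. Its arguments: {"type":"object","properties":{"steps":{"type":"array"},"grip_force":{"type":"number"}},"required":["steps"]}

```bash
ls; mkdir -p pics; cat > h.py <<'E'
import numpy as np, cv2
from scipy.spatial.transform import Rotation as R
from station import ctrl, vision, ticket
E
python3 - <<'E'
from h import *
o=ctrl.get_obs(); print(o)
for n in ["scene","top","wrist"]:
    p=vision.camera_params(n); print(n,p)
    im,d=vision.camera(n); cv2.imwrite(f"pics/{n}0.png",im[:,:,::-1]); np.save(f"pics/{n}0.npy",d)
E
```

```text
pics
{'time_s': 0.0, 'qpos': array([-1.26162578e+00,  3.00463947e-01,  1.52160370e+00, -3.16226275e-05,
        1.32067583e+00, -6.66145033e-02]), 'joint_vel': array([ 0.00120828, -0.00074692, -0.00077917,  0.0010465 ,  0.00029465,
        0.00092087]), 'tau': array([-4.24727159e-04, -5.31798720e+01, -3.52741921e+01,  7.07237399e-02,
        2.42736196e-02, -1.09126056e-04]), 'ee_pos': array([ 0.20175243, -0.51137342,  0.20488068]), 'eef_rot': array([-3.14044234e+00, -4.60433432e-05,  3.75792869e-01]), 'force': array([-0.44320591,  0.4686616 , -0.44273017]), 'moment': array([0.00647001, 0.01467337, 0.02836156]), 'grip_width': 0.09444208911321902}
scene {'fov_y': 50.46456924955727, 'cx': 324.84904058394494, 'cy': 239.69289847967678, 'k1': -0.0167588536001815, 'origin': array([0.97057561, 0.50744551, 0.93670998]), 'attitude': array([0.64513187, 0.01007276, 2.48128409])}
top {'fov_y': 56.84556599358754, 'cx': 321.53117071286766, 'cy': 240.66241388387385, 'k1': -0.026174681073604943, 'origin': array([0.46920135, 0.01534109, 1.04819262]), 'attitude': array([ 0.13496521, -0.01130823, -1.59893362])}
wrist {'fov_y': 68.00914115371042, 'cx': 319.3016821109717, 'cy': 242.66318200246008, 'k1': -0.026988650323148823, 'mount': array([[-9.87727711e-05,  9.58332966e-01,  2.85653491e-01,
         8.35788626e-02],
       [ 9.99999665e-01, -1.37374888e-04,  8.06654319e-04,
        -4.44674437e-04],
       [ 8.12285042e-04,  2.85653475e-01, -9.58332631e-01,
        -1.79101845e-01],
       [ 0.00000000e+00,  0.00000000e+00,  0.00000000e+00,
         1.00000000e+00]])}
```

View pics/top0.png

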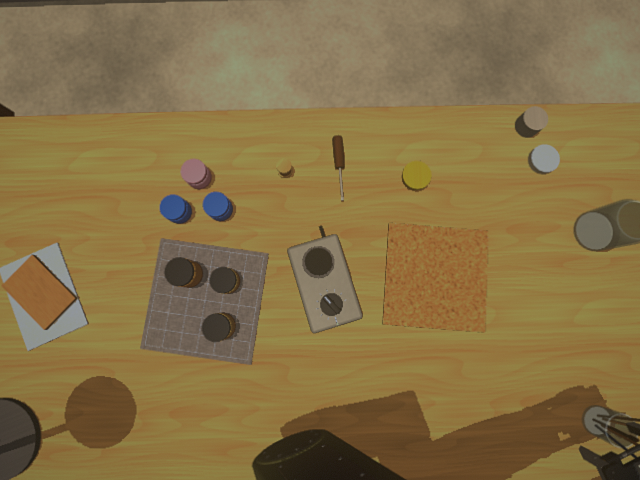

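View pics/scene0.png

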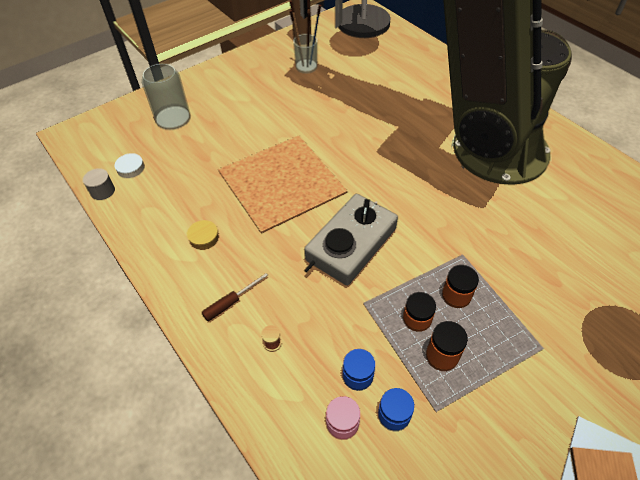

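View pics/wrist0.png

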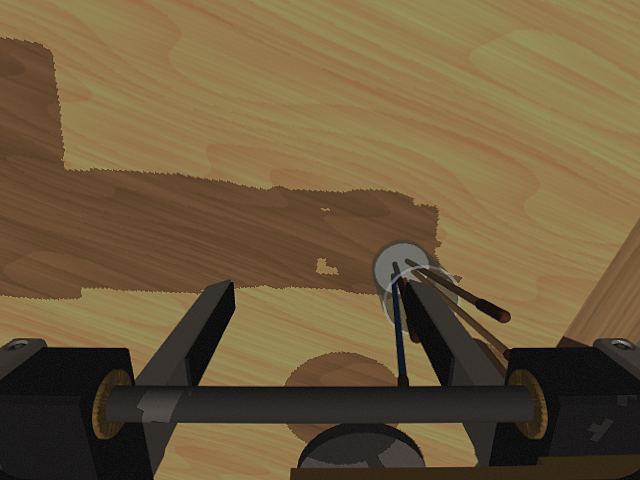

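The top view shows three amber jars on the mat, with caps at about (181,272), (224,280) and (217,327). The blue caps at (175,208) and (217,206) and the pink one at (196,173) are off the mat and are lookalikes. The mixer has its pad at (318,262) and its dial at (331,304). The cork is at (437,277). The open lids at (535,120) and (545,158) and the yellow tin are not wanted.

```bash
cat >> h.py <<'E'
def Rm(rpy): return R.from_euler('xyz',rpy).as_matrix()
def campose(n,obs=None):
    p=vision.camera_params(n)
    if n=="wrist":
        T=np.eye(4);T[:3,:3]=Rm(obs["eef_rot"]);T[:3,3]=obs["ee_pos"]; T=T@p["mount"]; return p,T[:3,:3],T[:3,3]
    return p,Rm(p["attitude"]),np.array(p["origin"])
def slopes(p,uv):
    uv=np.asarray(uv,float).reshape(-1,2); f=240/np.tan(np.radians(p["fov_y"]/2))
    K=np.array([[f,0,p["cx"]],[0,f,p["cy"]],[0,0,1]])
    return cv2.undistortPoints(uv.reshape(-1,1,2),K,np.array([p["k1"],0,0,0,0.])).reshape(-1,2)
def ray(n,uv,obs=None):
    p,Rc,o=campose(n,obs); s=slopes(p,uv)
    return o,(Rc@np.c_[s[:,0],-s[:,1],-np.ones(len(s))].T).T
def onplane(n,uv,z,obs=None):
    o,d=ray(n,uv,obs); return o+d*((z-o[2])/d[:,2])[:,None]
def withdepth(n,uv,dep,obs=None):
    uv=np.asarray(uv).reshape(-1,2); o,d=ray(n,uv,obs); return o+d*dep[uv[:,1].astype(int),uv[:,0].astype(int)][:,None]
def cloud(n,dep,obs=None):
    v,u=np.mgrid[0:480,0:640]; uv=np.c_[u.ravel(),v.ravel()]
    P=withdepth(n,uv,dep,obs).reshape(480,640,3); P[dep<=0]=np.nan; return P
E
cat > m.py <<'E'
from h import *
d=np.load("pics/top0.npy"); P=cloud("top",d); im=cv2.imread("pics/top0.png")
print("board",P[277,437],"mat",P[345,190],"table",P[370,370],"mixer",P[285,310])
for nm,(u,v) in dict(j1=(181,272),j2=(224,280),j3=(217,327),b1=(175,208),b2=(217,206),pink=(196,173),pad=(318,262)).items():
    z=np.nanmedian(P[v-3:v+4,u-3:u+4,2]); 
    m=((abs(P[...,2]-z)<.006)).astype(np.uint8)
    k,l=cv2.connectedComponents(m); mm=l==l[v,u]
    c,r=cv2.minEnclosingCircle(np.argwhere(mm)[:,::-1].astype(np.float32)); 
    h=onplane("top",[c,(c[0]+r,c[1])],z); M=cv2.moments(mm.astype(np.uint8),True)
    print(nm,"z",z,"c",c,"xyz",h[0],"rad",np.linalg.norm(h[0]-h[1]),onplane("top",[(M['m10']/M['m00'],M['m01']/M['m00'])],z)[0][:2])
for n in ["top","scene"]:
    im=cv2.imread(f"pics/{n}0.png")
    c={"top":im[215:345,130:370],"scene":im[180:300,290:410]}[n]
    cv2.imwrite(f"pics/crop_{n}.png",cv2.resize(c,None,fx=3.3,fy=3.3,interpolation=cv2.INTER_CUBIC))
E
python3 m.py
```

```text
board [ 0.51653012 -0.26913624  0.00954364] mat [0.37641048 0.30861863 0.00643135] table [ 0.30833411 -0.10317954  0.00416203] mixer [0.50441224 0.02874539 0.0615661 ]
j1 z 0.08870433068568095 c (178.69512939453125, 271.30487060546875) xyz [0.54053626 0.31138023 0.08870433] rad 0.031547387986028894 [0.54081651 0.311538  ]
j2 z 0.061107262543253826 c (222.078125, 279.46875) xyz [0.52192531 0.2233627  0.06110726] rad 0.029709391497315083 [0.52169661 0.22322352]
j3 z 0.07478732307131919 c (215.27450561523438, 327.5882263183594) xyz [0.4179386  0.23512324 0.07478732] rad 0.031043167278577057 [0.41831462 0.23526187]
b1 z 0.056916614196436455 c (172.27117919921875, 206.5932159423828) xyz [0.69079062 0.33809125 0.05691661] rad 0.02906672330142139 [0.69111062 0.33837751]
b2 z 0.05678135619537805 c (215.0, 204.0) xyz [0.69423283 0.24074646 0.05678136] rad 0.029726810659148156 [0.69489014 0.24078506]
pink z 0.05746960931237133 c (192.6199951171875, 170.5) xyz [0.77429164 0.29259914 0.05746961] rad 0.02965955264850028 [0.77434208 0.29179875]
pad z 0.07947663225626056 c (318.0, 261.0) xyz [0.5556477  0.00968906 0.07947663] rad 0.029810527528794536 [0.55581062 0.00998592]
```

View pics/crop_top.png

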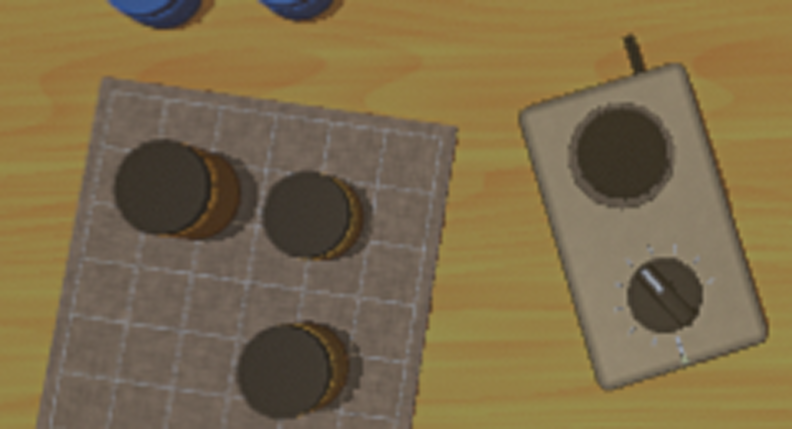

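View pics/crop_scene.png

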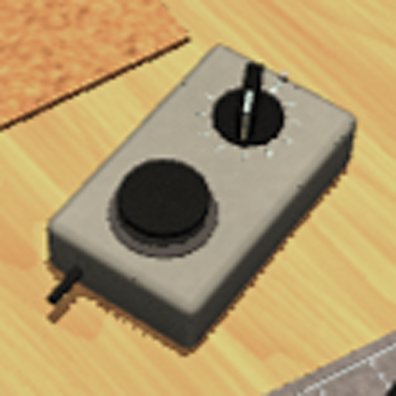

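The crop shows amber glass on all three mat jars. By cap height they are jar1 (z 0.089) at px (179,271), jar2 (0.075) at (215,328) and jar3 (0.061) at (222,279); jar4 is absent. The dial's white mark points up-left, and the long tick is at the lower right.

```bash
cat >> h.py <<'E'
def plan(t,yaw=None,rows=None):
    """print tool-axis rows from present pose to target"""
    o=ctrl.get_obs(); p=o["ee_pos"];y0=o["eef_rot"][2]
    if yaw is None: yaw=y0
    dy=(yaw-y0+np.pi)%(2*np.pi)-np.pi
    D=np.array(t)-p
    n=rows or int(max(1,np.ceil(np.linalg.norm(D)/.040),np.ceil(abs(np.degrees(dy))/7)))
    print("rows",n,"yaw0 %.3f"%y0,"j6end %.2f"%(np.arctan2(t[1],t[0])+np.pi/2-(y0+dy)))
    for i in range(n):
        y=y0+dy*i/n; d=D/n
        print("x %.4f y %.4f z %.4f az %.2f"%(d[0]*np.cos(y)+d[1]*np.sin(y), d[0]*np.sin(y)-d[1]*np.cos(y), -d[2], -np.degrees(dy)/n))
E
python3 - <<'E'
from h import *
P=cloud("top",np.load("pics/top0.npy")); im=cv2.imread("pics/top0.png")
sub=P[225:340,280:370].reshape(-1,3); s=sub[(sub[:,2]>.056)&(sub[:,2]<.067)]
r=cv2.minAreaRect((s[:,:2]*1000).astype(np.float32)); print("mixer",r)
c=np.array(r[0])/1000; bp=cv2.boxPoints(r)
w,h=r[1]; a=np.radians(r[2]) if w>h else np.radians(r[2]+90)
ax=np.array([np.cos(a),np.sin(a)]); pad=np.array([.5557,.0098])
if (pad-c)@ax<0: ax=-ax
print("axis",np.degrees(np.arctan2(ax[1],ax[0])),"pad",c+.048*ax,"dial",c-.05*ax)
s=sub[(sub[:,2]>.086)]; print("bar",s.mean(0),len(s), cv2.minAreaRect((s[:,:2]*1000).astype(np.float32)))
hsv=cv2.cvtColor(im,cv2.COLOR_BGR2HSV)
roi=np.zeros((480,640),bool);roi[292:318,319:344]=1
m=roi&(hsv[...,2]>140)&(hsv[...,1]<60)&(P[...,2]>.075)
uv=np.argwhere(m)[:,::-1]; print("mark",uv.mean(0),len(uv),onplane("top",[uv.mean(0)],.093))
b=P[225:330,380:490].reshape(-1,3); mk=(hsv[...,0]<14)&(hsv[...,1]>100)
uv=np.argwhere(mk[215:340,375:500])[:,::-1]+[375,215]; w=onplane("top",uv,.008)[:,:2]
print("board",cv2.minAreaRect((w*1000).astype(np.float32)), np.median(w,0))
plan([.202,-.511,.40])
E
```

```text
mixer ((509.4185791015625, -2.9461441040039062), (198.1575469970703, 118.46418762207031), 15.132988929748535)
axis 15.132988929748535 pad [0.55575406 0.00958475] dial [ 0.46115246 -0.01599916]
bar [ 0.46268549 -0.01589957  0.09274142] 122 ((510.15106201171875, 0.14132308959960938), (146.14813232421875, 25.937271118164062), 18.58746337890625)
mark [327.22222222 299.66666667] 9 [[ 0.47106075 -0.00768275  0.093     ]]Traceback (most recent call last):
  File "<stdin>", line 16, in <module>
  File "h.py", line 18, in onplane
    o,d=ray(n,uv,obs); return o+d*((z-o[2])/d[:,2])[:,None]
        ~~~^^^^^^^^^^
  File "h.py", line 15, in ray
    p,Rc,o=campose(n,obs); s=slopes(p,uv)
                             ~~~~~~^^^^^^
  File "h.py", line 13, in slopes
    return cv2.undistortPoints(uv.reshape(-1,1,2),K,np.array([p["k1"],0,0,0,0.])).reshape(-1,2)
           ~~~~~~~~~~~~~~~~~~~^^^^^^^^^^^^^^^^^^^^^^^^^^^^^^^^^^^^^^^^^^^^^^^^^^^
cv2.error: OpenCV(4.12.0) /io/opencv/modules/calib3d/src/undistort.dispatch.cpp:347: error: (-215:Assertion failed) CV_IS_MAT(_src) && CV_IS_MAT(_dst) && (_src->rows == 1 || _src->cols == 1) && (_dst->rows == 1 || _dst->cols == 1) && _src->cols + _src->rows - 1 == _dst->rows + _dst->cols - 1 && (CV_MAT_TYPE(_src->type) == CV_32FC2 || CV_MAT_TYPE(_src->type) == CV_64FC2) && (CV_MAT_TYPE(_dst->type) == CV_32FC2 || CV_MAT_TYPE(_dst->type) == CV_64FC2) in function 'cvUndistortPointsInternal'
```

```bash
python3 - <<'E'
from h import *
P=cloud("top",np.load("pics/top0.npy")); im=cv2.imread("pics/top0.png");hsv=cv2.cvtColor(im,cv2.COLOR_BGR2HSV)
print(hsv[277,437],hsv[350,437])
c=[(389,223),(488,230),(486,332),(383,325)]
w=onplane("top",c,.008);print(w,w.mean(0))
# wood hue
plan([.202,-.511,.40]); print(); 
E
```

```text
[ 17 162 151] [ 18 155 150]
[[ 0.64830168 -0.16251945  0.008     ]
 [ 0.62522334 -0.3995902   0.008     ]
 [ 0.38584339 -0.37636183  0.008     ]
 [ 0.40936475 -0.1370849   0.008     ]] [ 0.51718329 -0.26888909  0.008     ]
rows 5 yaw0 0.376 j6end 0.00
x 0.0001 y -0.0001 z -0.0390 az -0.00
x 0.0001 y -0.0001 z -0.0390 az -0.00
x 0.0001 y -0.0001 z -0.0390 az -0.00
x 0.0001 y -0.0001 z -0.0390 az -0.00
x 0.0001 y -0.0001 z -0.0390 az -0.00
```

step_arm(steps=[{"z": -0.04,"claw": 0.094},{"z": -0.04},{"z": -0.04},{"z": -0.04},{"z": -0.01}])

```text
validation failed for argument at $.st...
```

```bash
python3 - <<'E'
from h import *
plan([.40,-.016,.35],.70)
E
```

```text
rows 14 yaw0 0.376 j6end 0.83
x 0.0262 y -0.0277 z -0.0104 az -1.33
x 0.0268 y -0.0271 z -0.0104 az -1.33
x 0.0274 y -0.0265 z -0.0104 az -1.33
x 0.0280 y -0.0258 z -0.0104 az -1.33
x 0.0286 y -0.0252 z -0.0104 az -1.33
x 0.0292 y -0.0245 z -0.0104 az -1.33
x 0.0297 y -0.0238 z -0.0104 az -1.33
x 0.0303 y -0.0231 z -0.0104 az -1.33
x 0.0308 y -0.0224 z -0.0104 az -1.33
x 0.0313 y -0.0217 z -0.0104 az -1.33
x 0.0318 y -0.0210 z -0.0104 az -1.33
x 0.0323 y -0.0202 z -0.0104 az -1.33
x 0.0328 y -0.0195 z -0.0104 az -1.33
x 0.0332 y -0.0187 z -0.0104 az -1.33
```

step_arm(steps=[{"x": 0,"y": 0,"z": -0.04,"ax": 0,"ay": 0,"az": 0,"claw": 0.094},{"x": 0,"y": 0,"z": -0.04,"ax": 0,"ay": 0,"az": 0,"claw": 0.094},{"x": 0,"y": 0,"z": -0.04,"ax": 0,"ay": 0,"az": 0,"claw": 0.094},{"x": 0,"y": 0,"z": -0.03,"ax": 0,"ay": 0,"az": 0,"claw": 0.094}])

```text
time_s: 0.48
ee_pos: [0.2011, -0.5093, 0.3522]
eef_rot: [-3.124, -0.001, 0.376]
force: [0.6, 0.2, -0.1]
grip_width: 0.094
```

step_arm(steps=[{"x": 0.027,"y": -0.027,"z": 0,"ax": 0,"ay": 0,"az": -1.3,"claw": 0.094},{"x": 0.027,"y": -0.027,"z": 0,"ax": 0,"ay": 0,"az": -1.3,"claw": 0.094},{"x": 0.027,"y": -0.026,"z": 0,"ax": 0,"ay": 0,"az": -1.3,"claw": 0.094},{"x": 0.028,"y": -0.026,"z": 0,"ax": 0,"ay": 0,"az": -1.3,"claw": 0.094},{"x": 0.029,"y": -0.025,"z": 0,"ax": 0,"ay": 0,"az": -1.3,"claw": 0.094}])

```text
time_s: 0.9
ee_pos: [0.2735, -0.333, 0.3594]
eef_rot: [-3.134, -0.002, 0.485]
force: [1.6, 0.6, 1.6]
grip_width: 0.0943
```

step_arm(steps=[{"x": 0.029,"y": -0.025,"z": 0,"ax": 0,"ay": 0,"az": -1.3,"claw": 0.094},{"x": 0.03,"y": -0.024,"z": 0,"ax": 0,"ay": 0,"az": -1.3,"claw": 0.094},{"x": 0.03,"y": -0.023,"z": 0,"ax": 0,"ay": 0,"az": -1.3,"claw": 0.094},{"x": 0.031,"y": -0.022,"z": 0,"ax": 0,"ay": 0,"az": -1.3,"claw": 0.094},{"x": 0.031,"y": -0.022,"z": 0,"ax": 0,"ay": 0,"az": -1.3,"claw": 0.094}])

```text
time_s: 1.32
ee_pos: [0.3452, -0.1471, 0.3603]
eef_rot: [-3.134, -0.003, 0.602]
force: [0.9, -0.2, -0.1]
grip_width: 0.094
```

```bash
python3 - <<'E'
from h import *
print(ctrl.get_obs()["eef_rot"],ctrl.get_obs()["ee_pos"])
plan([.40,-.05,.34],.70)
E
```

```text
[-3.13435928e+00 -2.96872143e-03  6.02256109e-01] [ 0.3451567  -0.14708518  0.36034146]
rows 3 yaw0 0.602 j6end 0.75
x 0.0334 y -0.0163 z 0.0068 az -1.87
x 0.0339 y -0.0152 z 0.0068 az -1.87
x 0.0344 y -0.0141 z 0.0068 az -1.87
```

step_arm(steps=[{"x": 0.033,"y": -0.016,"z": 0.01,"ax": 0,"ay": 0,"az": -1.9,"claw": 0.094},{"x": 0.034,"y": -0.015,"z": 0.01,"ax": 0,"ay": 0,"az": -1.9,"claw": 0.094},{"x": 0.034,"y": -0.014,"z": 0.01,"ax": 0,"ay": 0,"az": -1.9,"claw": 0.094},{"x": 0,"y": 0,"z": 0,"ax": 0,"ay": 0,"az": 0,"claw": 0.094}])

```text
time_s: 1.65
ee_pos: [0.4015, -0.0401, 0.3306]
eef_rot: [-3.137, -0.006, 0.713]
force: [0.0, 0.7, -0.5]
grip_width: 0.0942
```

```bash
cat >> h.py <<'E'
def plan(t,yaw=None,rows=None):
    o=ctrl.get_obs(); p=o["ee_pos"];y0=o["eef_rot"][2]
    if yaw is None: yaw=y0
    R0=R.from_euler('xyz',o["eef_rot"]); rv=np.degrees((R0.inv()*R.from_euler('xyz',[np.pi,0,yaw])).as_rotvec())
    D=np.array(t)-p
    n=rows or int(max(1,np.ceil(np.linalg.norm(D)/.040),np.ceil(np.linalg.norm(rv)/7)))
    print("rows",n,"pos",p.round(4),"yaw0 %.3f"%y0,"F",o["force"].round(1),"tilt ax ay %.2f %.2f"%tuple(rv[:2]),"j6 %.2f"%o["qpos"][5])
    for i in range(n):
        Ri=R0*R.from_rotvec(rv*i/n,degrees=True); d=Ri.inv().apply(D/n)
        print("x %.4f y %.4f z %.4f az %.2f"%(*d,rv[2]/n))
def snap(n,tag):
    o=ctrl.get_obs(); im,d=vision.camera(n); cv2.imwrite(f"pics/{n}{tag}.png",im[:,:,::-1]); np.save(f"pics/{n}{tag}.npy",d)
    return o,im[:,:,::-1].copy(),d
E
python3 - <<'E'
from h import *
o,im,d=snap("wrist","1"); import pickle; pickle.dump(o,open("pics/o1.pkl","wb"))
plan([.4612,-.016,.20],.71)
E
```

```text
rows 4 pos [ 0.4009 -0.0421  0.3314] yaw0 0.711 F [-0.8 -0.1 -0.3] tilt ax ay -0.22 -0.31 j6 0.66
x 0.0155 y 0.0050 z 0.0329 az 0.02
x 0.0156 y 0.0050 z 0.0329 az 0.02
x 0.0156 y 0.0050 z 0.0329 az 0.02
x 0.0156 y 0.0049 z 0.0329 az 0.02
```

View pics/wrist1.png

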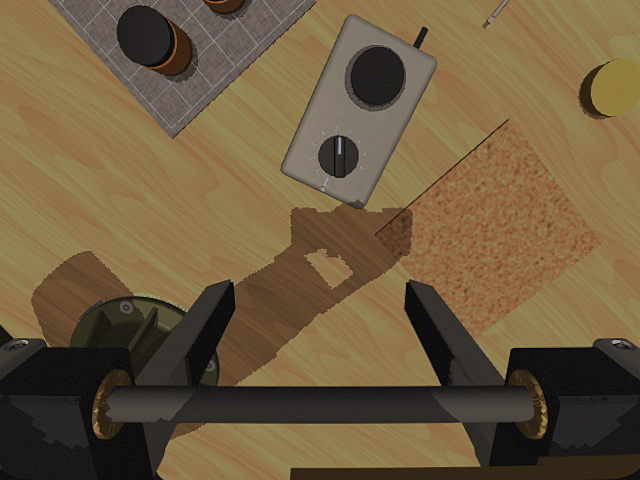

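The wrist view shows the mixer's pad at (377,77). The dial is at (338,157) with its bar nearly vertical and the white mark at the upper end (339,145), so the bar is aligned with yaw 0.71.

```bash
python3 - <<'E'
from h import *; import pickle
o=pickle.load(open("pics/o1.pkl","rb")); im=cv2.imread("pics/wrist1.png"); P=cloud("wrist",np.load("pics/wrist1.npy"),o)
c=im[120:200,295:385]; cv2.imwrite("pics/crop_w1.png",cv2.resize(c,None,fx=6,fy=6,interpolation=cv2.INTER_CUBIC))
g=P[130:185,310:370]; s=g.reshape(-1,3); b=s[s[:,2]>.085]; print(len(b),b.mean(0),cv2.minAreaRect((b[:,:2]*1000).astype(np.float32)))
a=P[5:215,270:445].reshape(-1,3); t=a[(a[:,2]>.055)&(a[:,2]<.0635)]; print(cv2.minAreaRect((t[:,:2]*1000).astype(np.float32)))
k=a[(a[:,2]>.074)&(a[:,0]>.51)]; print("pad",len(k),cv2.minEnclosingCircle((k[:,:2]*1000).astype(np.float32)),np.median(k[:,2]))
E
```

```text
450 [ 0.4631776  -0.01423732  0.09229127] ((462.87042236328125, -14.551376342773438), (46.1514892578125, 11.54428482055664), 41.812015533447266)
((511.1418151855469, -1.797454833984375), (197.6299591064453, 118.85185241699219), 15.470588684082031)
pad 2385 ((556.8026123046875, 11.297597885131836), 29.8494930267334) 0.07986999333848682
```

View pics/crop_w1.png

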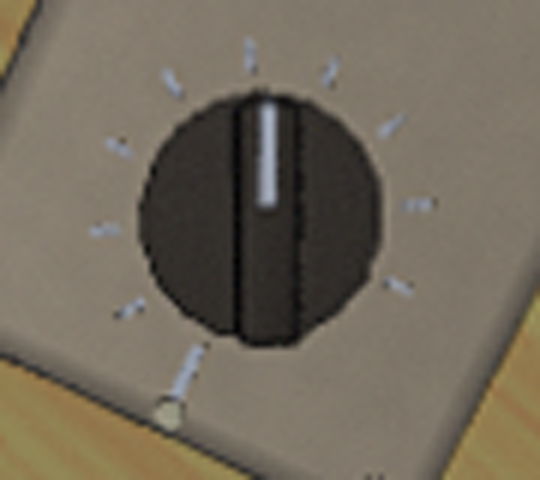

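```bash
python3 - <<'E'
from h import *
plan([.462,-.015,.11],.722)
E
```

```text
rows 6 pos [ 0.4009 -0.0421  0.3314] yaw0 0.711 F [-0.8 -0.1 -0.3] tilt ax ay -0.21 -0.31 j6 0.66
x 0.0105 y 0.0034 z 0.0370 az -0.10
x 0.0105 y 0.0034 z 0.0369 az -0.10
x 0.0105 y 0.0034 z 0.0369 az -0.10
x 0.0105 y 0.0034 z 0.0369 az -0.10
x 0.0106 y 0.0034 z 0.0369 az -0.10
x 0.0106 y 0.0034 z 0.0369 az -0.10
```

step_arm(steps=[{"x": 0.0105,"y": 0.0034,"z": 0.037,"ax": -0.2,"ay": -0.3,"az": -0.6,"claw": 0.045},{"x": 0.0105,"y": 0.0034,"z": 0.037,"ax": 0,"ay": 0,"az": 0,"claw": 0.045},{"x": 0.0105,"y": 0.0034,"z": 0.037,"ax": 0,"ay": 0,"az": 0,"claw": 0.045},{"x": 0.0105,"y": 0.0034,"z": 0.037,"ax": 0,"ay": 0,"az": 0,"claw": 0.045},{"x": 0.0105,"y": 0.0034,"z": 0.037,"ax": 0,"ay": 0,"az": 0,"claw": 0.045}])

```text
time_s: 2.12
ee_pos: [0.4561, -0.0238, 0.1494]
eef_rot: [3.127, -0.011, 0.719]
force: [1.8, 0.1, 0.7]
grip_width: 0.0643
```

```bash
python3 - <<'E'
from h import *
plan([.462,-.015,.11],.722)
E
```

```text
rows 2 pos [ 0.4561 -0.0238  0.1494] yaw0 0.719 F [1.8 0.1 0.7] tilt ax ay 0.85 -0.60 j6 0.72
x 0.0049 y -0.0016 z 0.0197 az -0.09
x 0.0050 y -0.0015 z 0.0197 az -0.09
```

step_arm(steps=[{"x": 0.005,"y": -0.0015,"z": 0.018,"ax": 0.8,"ay": -0.6,"az": -0.1,"claw": 0.045},{"x": 0.005,"y": -0.0015,"z": 0.018,"ax": 0,"ay": 0,"az": -0.1,"claw": 0.045},{"x": 0,"y": 0,"z": 0,"ax": 0,"ay": 0,"az": 0,"claw": 0.045}])

```text
time_s: 2.37
ee_pos: [0.4594, -0.0176, 0.1053]
eef_rot: [-3.135, 0.008, 0.718]
force: [0.9, 0.9, -0.3]
grip_width: 0.0459
```

```bash
python3 - <<'E'
from h import *
plan([.462,-.015,.069],.722)
E
```

```text
rows 1 pos [ 0.4594 -0.0176  0.1053] yaw0 0.718 F [ 0.9  0.9 -0.3] tilt ax ay -0.40 0.43 j6 0.74
x 0.0040 y 0.0001 z 0.0363 az -0.24
```

step_arm(steps=[{"x": 0.0035,"y": 0,"z": 0.012,"ax": -0.3,"ay": 0.3,"az": -0.2,"claw": 0.045},{"x": 0,"y": 0,"z": 0.012,"ax": 0,"ay": 0,"az": 0,"claw": 0.045},{"x": 0,"y": 0,"z": 0.011,"ax": 0,"ay": 0,"az": 0,"claw": 0.045},{"x": 0,"y": 0,"z": 0,"ax": 0,"ay": 0,"az": 0,"claw": 0.045}])

```text
time_s: 2.7
ee_pos: [0.4626, -0.0197, 0.0729]
eef_rot: [3.141, 0.001, 0.716]
force: [0.3, 0.7, 0.1]
grip_width: 0.0449
```

```bash
python3 - <<'E'
from h import *
plan([.462,-.015,.069],.722)
E
```

```text
rows 1 pos [ 0.4626 -0.0197  0.0729] yaw0 0.716 F [0.3 0.7 0.1] tilt ax ay 0.05 0.04 j6 0.73
x 0.0026 y -0.0040 z 0.0039 az -0.32
```

step_arm(steps=[{"x": 0.0025,"y": -0.004,"z": 0.003,"ax": 0,"ay": 0,"az": -0.3,"claw": 0.045},{"x": 0,"y": 0,"z": 0,"ax": 0,"ay": 0,"az": 0,"claw": 0.045}])

```text
time_s: 2.87
ee_pos: [0.4625, -0.0164, 0.072]
eef_rot: [3.139, -0.001, 0.72]
force: [-0.2, 0.3, -0.5]
grip_width: 0.0451
```

```bash
python3 - <<'E'
from h import *
plan([.462,-.015,.069],.722)
E
```

```text
rows 1 pos [ 0.4625 -0.0164  0.072 ] yaw0 0.720 F [-0.2  0.3 -0.5] tilt ax ay 0.15 -0.04 j6 0.74
x 0.0006 y -0.0014 z 0.0030 az -0.13
```

Close gently on the bar.

step_arm(grip_force=10, steps=[{"x": 0.0005,"y": -0.0015,"z": 0.0015,"ax": 0,"ay": 0,"az": 0,"claw": 0.005},{"x": 0,"y": 0,"z": 0,"ax": 0,"ay": 0,"az": 0,"claw": 0.005},{"x": 0,"y": 0,"z": 0,"ax": 0,"ay": 0,"az": 0,"claw": 0.005},{"x": 0,"y": 0,"z": 0,"ax": 0,"ay": 0,"az": 0,"claw": 0.005},{"x": 0,"y": 0,"z": 0,"ax": 0,"ay": 0,"az": 0,"claw": 0.005}])

```text
time_s: 3.28
ee_pos: [0.4631, -0.0153, 0.0737]
eef_rot: [3.135, -0.004, 0.719]
force: [-0.5, -0.1, -0.3]
grip_width: 0.0149
```

step_arm(steps=[{"x": 0,"y": 0,"z": 0.001,"ax": 0.3,"ay": -0.2,"az": 0,"claw": 0.005},{"x": 0,"y": 0,"z": 0,"ax": 0,"ay": 0,"az": -4,"claw": 0.005},{"x": 0,"y": 0,"z": 0,"ax": 0,"ay": 0,"az": -6,"claw": 0.005},{"x": 0,"y": 0,"z": 0,"ax": 0,"ay": 0,"az": -6,"claw": 0.005},{"x": 0,"y": 0,"z": 0,"ax": 0,"ay": 0,"az": -6,"claw": 0.005}])

```text
time_s: 3.7
ee_pos: [0.4632, -0.0152, 0.0733]
eef_rot: [-3.141, 0.0, 1.115]
force: [-0.1, -0.1, 0.8]
grip_width: 0.0122
```

```bash
python3 - <<'E'
from h import *
o=ctrl.get_obs();print(o["moment"]);plan([.4625,-.015,.072])
E
```

```text
[ 0.01977726  0.10200376 -0.03537721]
rows 1 pos [ 0.4632 -0.0152  0.0733] yaw0 1.115 F [-0.1 -0.1  0.8] tilt ax ay -0.03 0.01 j6 0.34
x -0.0001 y -0.0007 z 0.0013 az -0.00
```

step_arm(steps=[{"x": 0,"y": 0,"z": 0,"ax": 0,"ay": 0,"az": -7,"claw": 0.005},{"x": 0,"y": 0,"z": 0,"ax": 0,"ay": 0,"az": -7,"claw": 0.005},{"x": 0,"y": 0,"z": 0,"ax": 0,"ay": 0,"az": -7,"claw": 0.005},{"x": 0,"y": 0,"z": 0,"ax": 0,"ay": 0,"az": -7,"claw": 0.005},{"x": 0,"y": 0,"z": 0,"ax": 0,"ay": 0,"az": -7,"claw": 0.005}])

```text
time_s: 4.12
ee_pos: [0.463, -0.0152, 0.0733]
eef_rot: [-3.139, -0.001, 1.741]
force: [-2.1, -0.1, 1.2]
grip_width: 0.0122
```

step_arm(steps=[{"x": 0,"y": 0,"z": 0,"ax": 0,"ay": 0,"az": -7,"claw": 0.005},{"x": 0,"y": 0,"z": 0,"ax": 0,"ay": 0,"az": -7,"claw": 0.005},{"x": 0,"y": 0,"z": 0,"ax": 0,"ay": 0,"az": -7,"claw": 0.005},{"x": 0,"y": 0,"z": 0,"ax": 0,"ay": 0,"az": -7,"claw": 0.005},{"x": 0,"y": 0,"z": 0,"ax": 0,"ay": 0,"az": -7,"claw": 0.005}])

```text
time_s: 4.53
ee_pos: [0.4628, -0.0153, 0.0733]
eef_rot: [-3.139, -0.004, 2.366]
force: [-1.5, -1.1, 1.0]
grip_width: 0.0123
```

```bash
python3 - <<'E'
from h import *
o=ctrl.get_obs();print(o["moment"],o["qpos"]);plan([.4625,-.015,.072])
E
```

```text
[-0.04506577 -0.07312336 -0.09924122] [-1.12317495e-01  2.76310561e-01  1.89138462e+00  3.58983123e-04
  9.78651291e-01 -9.07573717e-01]
rows 1 pos [ 0.4628 -0.0153  0.0733] yaw0 2.366 F [-1.5 -1.1  1. ] tilt ax ay -0.15 -0.23 j6 -0.91
x 0.0004 y 0.0000 z 0.0013 az 0.00
```

step_arm(steps=[{"x": 0,"y": 0,"z": 0,"ax": 0,"ay": 0,"az": -7,"claw": 0.005},{"x": 0,"y": 0,"z": 0,"ax": 0,"ay": 0,"az": -7,"claw": 0.005},{"x": 0,"y": 0,"z": 0,"ax": 0,"ay": 0,"az": -7,"claw": 0.005},{"x": 0,"y": 0,"z": 0,"ax": 0,"ay": 0,"az": -7,"claw": 0.005},{"x": 0,"y": 0,"z": 0,"ax": 0,"ay": 0,"az": -7,"claw": 0.005}])

```text
time_s: 4.95
ee_pos: [0.4626, -0.0155, 0.0733]
eef_rot: [-3.142, -0.007, 2.991]
force: [-0.8, -0.2, -0.3]
grip_width: 0.0114
```

step_arm(steps=[{"x": 0,"y": 0,"z": 0,"ax": 0,"ay": 0,"az": -5,"claw": 0.005},{"x": 0,"y": 0,"z": 0,"ax": 0,"ay": 0,"az": -5,"claw": 0.005},{"x": 0,"y": 0,"z": 0,"ax": 0,"ay": 0,"az": -5,"claw": 0.005},{"x": 0,"y": 0,"z": 0,"ax": 0,"ay": 0,"az": -4,"claw": 0.005},{"x": 0,"y": 0,"z": 0,"ax": 0,"ay": 0,"az": -2,"claw": 0.005}])

```text
time_s: 5.37
ee_pos: [0.4627, -0.0156, 0.0733]
eef_rot: [3.139, -0.008, -2.9]
force: [-1.1, 0.3, 0.7]
grip_width: 0.0119
```

```bash
python3 - <<'E'
from h import *
o=ctrl.get_obs();print(o["moment"],o["qpos"][5], np.degrees(o["eef_rot"][2])%360);plan([.4625,-.015,.072])
E
```

```text
[ 0.00358965 -0.07511508 -0.02645728] -1.9249987083403541 193.8177364035518
rows 1 pos [ 0.4627 -0.0156  0.0733] yaw0 -2.900 F [-1.1  0.3  0.7] tilt ax ay 0.17 -0.43 j6 -1.92
x 0.0000 y 0.0007 z 0.0013 az -0.00
```

step_arm(steps=[{"x": 0,"y": 0,"z": 0,"ax": 0,"ay": 0,"az": -1,"claw": 0.005},{"x": 0,"y": 0,"z": 0,"ax": 0,"ay": 0,"az": -1,"claw": 0.005},{"x": 0,"y": 0,"z": 0,"ax": 0,"ay": 0,"az": -1,"claw": 0.005},{"x": 0,"y": 0,"z": 0,"ax": 0,"ay": 0,"az": -1,"claw": 0.005}])

```text
time_s: 5.7
ee_pos: [0.4627, -0.0156, 0.0733]
eef_rot: [3.138, -0.008, -2.827]
force: [0.3, 0.4, -0.0]
grip_width: 0.0121
```

```bash
python3 - <<'E'
from h import *
o=ctrl.get_obs();print(o["moment"],o["qpos"][5], np.degrees(o["eef_rot"][2])%360);plan([.4625,-.015,.072])
E
```

```text
[ 0.06189453 -0.31339065 -0.20722821] -1.9990608590125447 198.0480843750063
rows 1 pos [ 0.4627 -0.0156  0.0733] yaw0 -2.827 F [ 0.3  0.4 -0. ] tilt ax ay 0.23 -0.45 j6 -2.00
x -0.0000 y 0.0006 z 0.0013 az -0.00
```

Moment about z is −0.21, so the bar is against its stop. I'm opening the claw and rising.

step_arm(steps=[{"x": 0,"y": 0,"z": 0,"ax": 0,"ay": 0,"az": 0,"claw": 0.05},{"x": 0,"y": 0,"z": 0,"ax": 0,"ay": 0,"az": 0,"claw": 0.05},{"x": 0,"y": 0,"z": 0,"ax": 0,"ay": 0,"az": 0,"claw": 0.05},{"x": 0,"y": 0,"z": 0,"ax": 0,"ay": 0,"az": 0,"claw": 0.05}])

```text
time_s: 6.03
ee_pos: [0.4627, -0.0156, 0.0732]
eef_rot: [3.138, -0.008, -2.826]
force: [-0.6, -0.3, 0.3]
grip_width: 0.0357
```

step_arm(steps=[{"x": 0,"y": 0,"z": -0.015,"ax": 0,"ay": 0,"az": 0,"claw": 0.05},{"x": 0,"y": 0,"z": -0.02,"ax": 0,"ay": 0,"az": 0,"claw": 0.05},{"x": 0,"y": 0,"z": -0.035,"ax": 0,"ay": 0,"az": 0,"claw": 0.05},{"x": 0,"y": 0,"z": -0.04,"ax": 0,"ay": 0,"az": 0,"claw": 0.094},{"x": 0,"y": 0,"z": -0.04,"ax": 0,"ay": 0,"az": 0,"claw": 0.094}])

```text
time_s: 6.45
ee_pos: [0.4602, -0.0154, 0.2208]
eef_rot: [3.131, -0.023, -2.828]
force: [0.3, 0.2, 0.1]
grip_width: 0.0602
```

```bash
python3 - <<'E'
from h import *
o,im,d=snap("scene","2"); cv2.imwrite("pics/cs2.png",cv2.resize(im[160:400,280:560],None,fx=2.5,fy=2.5,interpolation=cv2.INTER_CUBIC))
plan([.5405,.3114,.20],-2.4)
E
```

```text
rows 9 pos [ 0.4629 -0.0157  0.2289] yaw0 -2.828 F [-0.2 -0.2  7.3] tilt ax ay 0.51 -0.67 j6 -2.00
x -0.0195 y 0.0319 z 0.0032 az -2.72
x -0.0210 y 0.0309 z 0.0031 az -2.72
x -0.0224 y 0.0299 z 0.0031 az -2.72
x -0.0238 y 0.0288 z 0.0031 az -2.72
x -0.0251 y 0.0276 z 0.0031 az -2.72
x -0.0264 y 0.0264 z 0.0032 az -2.72
x -0.0276 y 0.0251 z 0.0032 az -2.72
x -0.0288 y 0.0238 z 0.0032 az -2.72
x -0.0299 y 0.0224 z 0.0032 az -2.72
```

View pics/cs2.png

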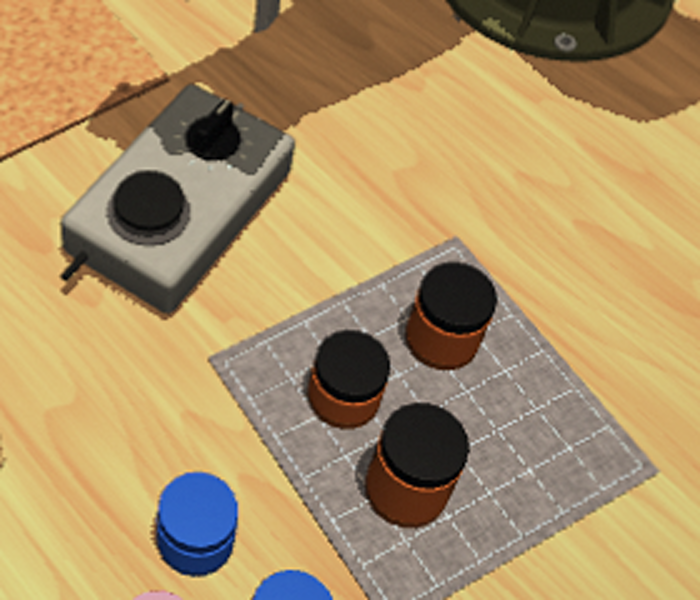

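```bash
python3 - <<'E'
from h import *
plan([.5405,.3114,.22],1.36)
E
```

```text
rows 18 pos [ 0.4629 -0.0157  0.2289] yaw0 -2.828 F [-0.2 -0.2  7.3] tilt ax ay -0.57 -0.83 j6 -2.00
x -0.0097 y 0.0159 z 0.0005 az 6.67
x -0.0078 y 0.0170 z 0.0005 az 6.67
x -0.0058 y 0.0178 z 0.0005 az 6.67
x -0.0037 y 0.0183 z 0.0005 az 6.67
x -0.0015 y 0.0186 z 0.0005 az 6.67
x 0.0006 y 0.0187 z 0.0005 az 6.67
x 0.0028 y 0.0185 z 0.0005 az 6.67
x 0.0049 y 0.0180 z 0.0005 az 6.67
x 0.0070 y 0.0173 z 0.0006 az 6.67
x 0.0090 y 0.0164 z 0.0006 az 6.67
x 0.0108 y 0.0152 z 0.0006 az 6.67
x 0.0125 y 0.0139 z 0.0006 az 6.67
x 0.0140 y 0.0123 z 0.0006 az 6.67
x 0.0154 y 0.0106 z 0.0005 az 6.67
x 0.0165 y 0.0088 z 0.0005 az 6.67
x 0.0174 y 0.0068 z 0.0005 az 6.67
x 0.0181 y 0.0047 z 0.0005 az 6.67
x 0.0185 y 0.0026 z 0.0005 az 6.67
```

step_arm(steps=[{"x": -0.01,"y": 0.016,"z": 0,"ax": -0.5,"ay": -0.8,"az": 6.7,"claw": 0.094},{"x": -0.008,"y": 0.017,"z": 0,"ax": 0,"ay": 0,"az": 6.7,"claw": 0.094},{"x": -0.006,"y": 0.018,"z": 0,"ax": 0,"ay": 0,"az": 6.7,"claw": 0.094},{"x": -0.004,"y": 0.018,"z": 0,"ax": 0,"ay": 0,"az": 6.7,"claw": 0.094},{"x": -0.0015,"y": 0.0185,"z": 0,"ax": 0,"ay": 0,"az": 6.7,"claw": 0.094}])

```text
time_s: 6.92
ee_pos: [0.4882, 0.0759, 0.2349]
eef_rot: [3.126, 0.004, 2.846]
force: [0.2, 0.4, 1.5]
grip_width: 0.0934
```

step_arm(steps=[{"x": 0.0005,"y": 0.0185,"z": 0,"ax": 0,"ay": 0,"az": 6.7,"claw": 0.094},{"x": 0.003,"y": 0.0185,"z": 0,"ax": 0,"ay": 0,"az": 6.7,"claw": 0.094},{"x": 0.005,"y": 0.018,"z": 0,"ax": 0,"ay": 0,"az": 6.7,"claw": 0.094},{"x": 0.007,"y": 0.017,"z": 0,"ax": 0,"ay": 0,"az": 6.7,"claw": 0.094},{"x": 0.009,"y": 0.0165,"z": 0,"ax": 0,"ay": 0,"az": 6.7,"claw": 0.094}])

```text
time_s: 7.33
ee_pos: [0.5139, 0.1704, 0.2352]
eef_rot: [3.127, -0.005, 2.23]
force: [0.5, 0.1, 0.6]
grip_width: 0.0942
```

step_arm(steps=[{"x": 0.011,"y": 0.015,"z": 0,"ax": 0,"ay": 0,"az": 6.7,"claw": 0.094},{"x": 0.0125,"y": 0.014,"z": 0,"ax": 0,"ay": 0,"az": 6.7,"claw": 0.094},{"x": 0.014,"y": 0.012,"z": 0,"ax": 0,"ay": 0,"az": 6.7,"claw": 0.094},{"x": 0.0155,"y": 0.0105,"z": 0,"ax": 0,"ay": 0,"az": 6.7,"claw": 0.094}])

```text
time_s: 7.67
ee_pos: [0.5364, 0.2456, 0.235]
eef_rot: [3.131, -0.012, 1.737]
force: [-0.3, -0.3, 0.2]
grip_width: 0.0942
```

```bash
python3 - <<'E'
from h import *
o,im,d=snap("wrist","3"); 
P=cloud("wrist",d,o)
for z0 in (.089,.075,.061):
    m=abs(P[...,2]-z0)<.006
    m[250:]=0
    k,l,st,ce=cv2.connectedComponentsWithStats(m.astype(np.uint8))
    for i in range(1,k):
        if st[i,4]>500:
            q=P[l==i]; print(z0,ce[i],st[i,4],cv2.minEnclosingCircle((q[:,:2]*1000).astype(np.float32)),np.median(q[:,2]))
plan([.5405,.3114,.16],1.36)
E
```

```text
0.089 [337.00077942 158.32372045] 3849 ((542.3043823242188, 314.44012451171875), 31.444957733154297) 0.08876616489667427
0.075 [199.33566434 216.4975025 ] 3003 ((419.94384765625, 237.01866149902344), 30.711772918701172) 0.07470509330962566
0.061 [488.56403853 156.10524438] 2803 ((692.573486328125, 340.6783142089844), 29.76802635192871) 0.05783924372597027
0.061 [551.42025316 215.15611814] 2370 ((775.9117431640625, 294.0887756347656), 29.764902114868164) 0.05774184459413115
0.061 [302.20247204 233.49911713] 1699 ((523.4733276367188, 226.2076873779297), 29.148286819458008) 0.0606868668831288
0.061 [466.5661047  238.44099379] 1127 ((695.52392578125, 246.13070678710938), 29.41691780090332) 0.05767788180201372
rows 3 pos [0.5367 0.2482 0.2346] yaw0 1.726 F [0.9 3.  0.7] tilt ax ay 0.44 -0.80 j6 0.21
x 0.0203 y 0.0043 z 0.0252 az 6.99
x 0.0208 y 0.0018 z 0.0251 az 6.99
x 0.0210 y -0.0007 z 0.0250 az 6.99
```

View pics/wrist3.png

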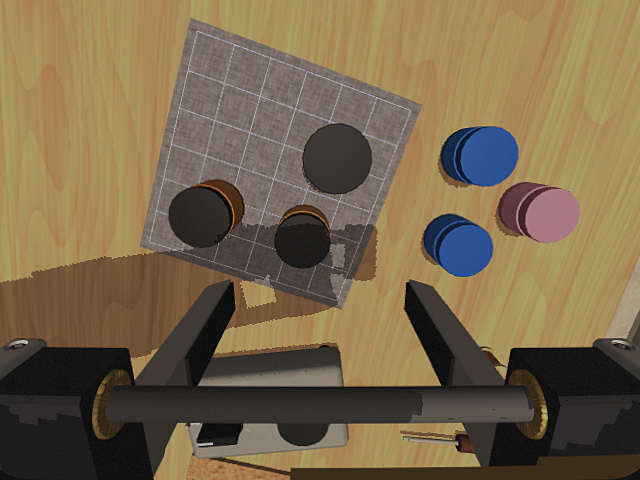

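The wrist picture shows jar1's cap at (337,158), jar2's at (199,216) and jar3's at (302,240). The two blue and one pink lookalikes are to the right. Jar1 measures (0.5423, 0.3144), cap radius 31.4 mm, in agreement with the top view to 3 mm.

step_arm(steps=[{"x": 0.02,"y": 0.004,"z": 0.02,"ax": 0.4,"ay": -0.8,"az": 7,"claw": 0.094},{"x": 0.021,"y": 0.002,"z": 0.02,"ax": 0,"ay": 0,"az": 7,"claw": 0.094},{"x": 0.021,"y": -0.001,"z": 0.02,"ax": 0,"ay": 0,"az": 7,"claw": 0.094},{"x": 0,"y": 0,"z": 0,"ax": 0,"ay": 0,"az": 0,"claw": 0.094}])

```text
time_s: 8.05
ee_pos: [0.5401, 0.3139, 0.1722]
eef_rot: [3.137, -0.001, 1.363]
force: [-0.5, -0.8, -1.2]
grip_width: 0.0939
```

```bash
python3 - <<'E'
from h import *
plan([.5415,.313,.11],1.36)
E
```

```text
rows 2 pos [0.5401 0.3139 0.1722] yaw0 1.363 F [-0.5 -0.8 -1.2] tilt ax ay 0.28 -0.08 j6 0.68
x -0.0003 y 0.0006 z 0.0311 az 0.09
x -0.0003 y 0.0007 z 0.0311 az 0.09
```

step_arm(steps=[{"x": -0.0005,"y": 0.001,"z": 0.03,"ax": 0.2,"ay": 0,"az": 0,"claw": 0.094},{"x": 0,"y": 0,"z": 0.03,"ax": 0,"ay": 0,"az": 0,"claw": 0.094},{"x": 0,"y": 0,"z": 0,"ax": 0,"ay": 0,"az": 0,"claw": 0.094}])

```text
time_s: 8.3
ee_pos: [0.5413, 0.3133, 0.1108]
eef_rot: [3.139, -0.002, 1.374]
force: [-0.4, -0.7, -0.5]
grip_width: 0.094
```

```bash
python3 - <<'E'
from h import *
plan([.5415,.313,.032],1.36)
E
```

```text
rows 2 pos [0.5413 0.3133 0.1108] yaw0 1.374 F [-0.4 -0.7 -0.5] tilt ax ay 0.14 -0.12 j6 0.66
x -0.0002 y 0.0000 z 0.0394 az 0.39
x -0.0002 y 0.0001 z 0.0394 az 0.39
```

step_arm(steps=[{"x": 0,"y": 0,"z": 0.025,"ax": 0.1,"ay": -0.1,"az": 0.5,"claw": 0.094},{"x": 0,"y": 0,"z": 0.025,"ax": 0,"ay": 0,"az": 0,"claw": 0.094},{"x": 0,"y": 0,"z": 0.022,"ax": 0,"ay": 0,"az": 0,"claw": 0.094},{"x": 0,"y": 0,"z": 0,"ax": 0,"ay": 0,"az": 0,"claw": 0.094}])

```text
time_s: 8.63
ee_pos: [0.5438, 0.3119, 0.0426]
eef_rot: [3.137, -0.003, 1.374]
force: [0.1, -0.7, -0.4]
grip_width: 0.0938
```

```bash
python3 - <<'E'
from h import *
plan([.5415,.313,.032],1.36)
E
```

```text
rows 1 pos [0.5438 0.3119 0.0426] yaw0 1.374 F [ 0.1 -0.7 -0.4] tilt ax ay 0.28 -0.18 j6 0.66
x 0.0006 y -0.0026 z 0.0106 az 0.80
```

step_arm(grip_force=30, steps=[{"x": 0.0005,"y": -0.0025,"z": 0.008,"ax": 0.3,"ay": -0.2,"az": 0,"claw": 0.094},{"x": 0,"y": 0,"z": 0,"ax": 0,"ay": 0,"az": 0,"claw": 0.07},{"x": 0,"y": 0,"z": 0,"ax": 0,"ay": 0,"az": 0,"claw": 0.055},{"x": 0,"y": 0,"z": 0,"ax": 0,"ay": 0,"az": 0,"claw": 0.055},{"x": 0,"y": 0,"z": 0,"ax": 0,"ay": 0,"az": 0,"claw": 0.055}])

```text
time_s: 9.05
ee_pos: [0.5445, 0.3133, 0.0423]
eef_rot: [3.136, -0.004, 1.377]
force: [-0.7, 0.8, -0.4]
grip_width: 0.0705
```

step_arm(steps=[{"x": 0,"y": 0,"z": 0,"ax": 0,"ay": 0,"az": 0,"claw": 0.05},{"x": 0,"y": 0,"z": 0,"ax": 0,"ay": 0,"az": 0,"claw": 0.05},{"x": 0,"y": 0,"z": 0,"ax": 0,"ay": 0,"az": 0,"claw": 0.05}])

```text
time_s: 9.3
ee_pos: [0.5448, 0.3136, 0.0439]
eef_rot: [3.135, -0.005, 1.378]
force: [0.1, 0.3, -3.6]
grip_width: 0.0641
```

```bash
python3 - <<'E'
from h import *
plan([.5415,.313,.032],1.36)
E
```

```text
rows 1 pos [0.5448 0.3136 0.0439] yaw0 1.378 F [ 0.1  0.3 -3.6] tilt ax ay 0.38 -0.30 j6 0.66
x -0.0012 y -0.0032 z 0.0118 az 1.03
```

Grip is at 64 mm, matching jar1's glass. Lifting.

step_arm(steps=[{"x": 0,"y": 0,"z": -0.02,"ax": 0,"ay": 0,"az": 0,"claw": 0.05},{"x": 0,"y": 0,"z": -0.03,"ax": 0.3,"ay": -0.3,"az": 0,"claw": 0.05},{"x": 0,"y": 0,"z": -0.035,"ax": 0,"ay": 0,"az": 0,"claw": 0.05},{"x": 0,"y": 0,"z": -0.035,"ax": 0,"ay": 0,"az": 0,"claw": 0.05},{"x": 0,"y": 0,"z": -0.03,"ax": 0,"ay": 0,"az": 0,"claw": 0.05}])

```text
time_s: 9.72
ee_pos: [0.5407, 0.3116, 0.19]
eef_rot: [-3.129, 0.011, 1.378]
force: [1.0, 0.5, -3.1]
grip_width: 0.0637
```

```bash
python3 - <<'E'
from h import *
snap("scene","4")
plan([.5563,.0105,.18],1.36)
E
```

```text
rows 8 pos [0.5424 0.3125 0.1967] yaw0 1.378 F [1.7 0.5 4.3] tilt ax ay -0.35 0.35 j6 0.66
x -0.0367 y 0.0089 z 0.0023 az 0.13
x -0.0367 y 0.0090 z 0.0022 az 0.13
x -0.0367 y 0.0091 z 0.0022 az 0.13
x -0.0367 y 0.0092 z 0.0022 az 0.13
x -0.0366 y 0.0093 z 0.0022 az 0.13
x -0.0366 y 0.0093 z 0.0022 az 0.13
x -0.0366 y 0.0094 z 0.0021 az 0.13
x -0.0366 y 0.0095 z 0.0021 az 0.13
```

View pics/scene4.png

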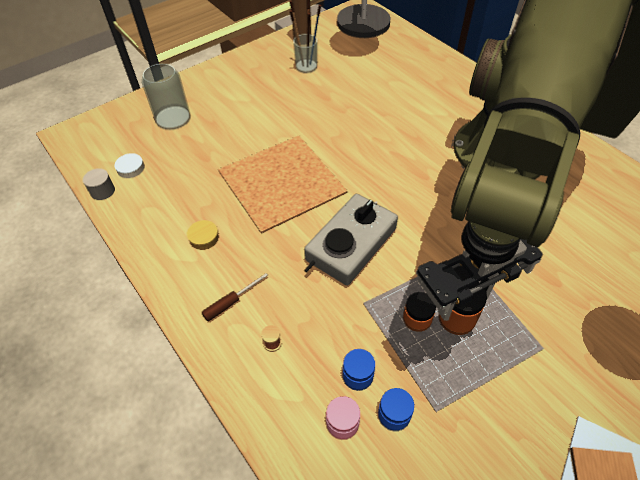

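The jar1 spot is empty. The held jar is in the gripper at about (460,310), with the base well clear.

step_arm(steps=[{"x": -0.036,"y": 0.009,"z": 0.002,"ax": -0.3,"ay": 0.3,"az": 0,"claw": 0.05},{"x": -0.037,"y": 0.009,"z": 0.002,"ax": 0,"ay": 0,"az": 0,"claw": 0.05},{"x": -0.037,"y": 0.009,"z": 0.002,"ax": 0,"ay": 0,"az": 0,"claw": 0.05},{"x": -0.037,"y": 0.009,"z": 0.002,"ax": 0,"ay": 0,"az": 0,"claw": 0.05}])

```text
time_s: 10.1
ee_pos: [0.5497, 0.1635, 0.1915]
eef_rot: [3.137, -0.004, 1.388]
force: [0.6, 0.2, -3.2]
grip_width: 0.0631
```

```bash
python3 - <<'E'
from h import *
plan([.5563,.0105,.18],1.36)
E
```

```text
rows 4 pos [0.5497 0.1635 0.1915] yaw0 1.388 F [ 0.6  0.2 -3.2] tilt ax ay 0.28 -0.24 j6 0.41
x -0.0373 y 0.0086 z 0.0028 az 0.40
x -0.0372 y 0.0088 z 0.0028 az 0.40
x -0.0372 y 0.0091 z 0.0028 az 0.40
x -0.0371 y 0.0094 z 0.0028 az 0.40
```

step_arm(steps=[{"x": -0.036,"y": 0.009,"z": 0.002,"ax": 0.3,"ay": -0.2,"az": 0.5,"claw": 0.05},{"x": -0.037,"y": 0.009,"z": 0.002,"ax": 0,"ay": 0,"az": 0.5,"claw": 0.05},{"x": -0.037,"y": 0.009,"z": 0.002,"ax": 0,"ay": 0,"az": 0,"claw": 0.05},{"x": -0.036,"y": 0.009,"z": 0.002,"ax": 0,"ay": 0,"az": 0,"claw": 0.05},{"x": 0,"y": 0,"z": 0,"ax": 0,"ay": 0,"az": 0,"claw": 0.05}])

```text
time_s: 10.52
ee_pos: [0.555, 0.0008, 0.1813]
eef_rot: [-3.14, 0.001, 1.367]
force: [0.2, 0.4, -3.0]
grip_width: 0.0634
```

```bash
python3 - <<'E'
from h import *
o,im,d=snap("scene","5"); cv2.imwrite("pics/cs5.png",cv2.resize(im[120:320,270:470],None,fx=3,fy=3,interpolation=cv2.INTER_CUBIC))
plan([.5563,.0105,.18],1.36);print(ctrl.get_obs()["grip_width"])
E
```

```text
rows 1 pos [0.5549 0.003  0.1814] yaw0 1.367 F [-0.3  0.2 -3.7] tilt ax ay -0.12 0.01 j6 0.14
x 0.0076 y -0.0002 z 0.0014 az 0.40
0.06334014048435896
```

View pics/cs5.png

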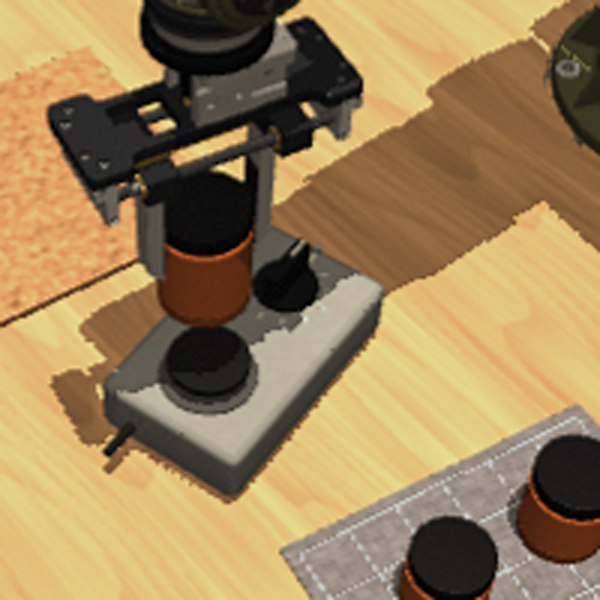

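```bash
cat >> h.py <<'E'
def heldcap(tag,zexp,r=.08,n="scene"):
    d=np.load(f"pics/{n}{tag}.npy"); P=cloud(n,d); im=cv2.imread(f"pics/{n}{tag}.png")
    o=ctrl.get_obs()["ee_pos"]
    near=np.hypot(P[...,0]-o[0],P[...,1]-o[1])<.045
    m=near&(abs(P[...,2]-zexp)<.012)
    zs=P[m][:,2]; hst,e=np.histogram(zs,24); print(list(zip(e.round(3),hst)))
    hsv=cv2.cvtColor(im,cv2.COLOR_BGR2HSV)
    g=near&(hsv[...,0]<14)&(hsv[...,1]>120)&(P[...,2]>.05)
    a=P[g]; print("glass n",len(a),"z",np.percentile(a[:,2],[1,50,99]).round(4),"xy",a[:,:2].mean(0))
    q=np.c_[a[:,0],a[:,1],np.ones(len(a))]; s=np.linalg.lstsq(q,(a[:,0]**2+a[:,1]**2),rcond=None)[0]
    c=s[:2]/2; print("circle",c,np.sqrt(s[2]+c@c),"minus tcp",c-o[:2])
E
python3 - <<'E'
from h import *
heldcap("5",.226)
E
```

```text
[(np.float64(0.214), np.int64(19)), (np.float64(0.215), np.int64(14)), (np.float64(0.216), np.int64(16)), (np.float64(0.217), np.int64(16)), (np.float64(0.218), np.int64(11)), (np.float64(0.219), np.int64(15)), (np.float64(0.22), np.int64(12)), (np.float64(0.221), np.int64(20)), (np.float64(0.222), np.int64(13)), (np.float64(0.223), np.int64(14)), (np.float64(0.224), np.int64(27)), (np.float64(0.225), np.int64(50)), (np.float64(0.226), np.int64(109)), (np.float64(0.227), np.int64(154)), (np.float64(0.228), np.int64(159)), (np.float64(0.229), np.int64(90)), (np.float64(0.23), np.int64(32)), (np.float64(0.231), np.int64(7)), (np.float64(0.232), np.int64(9)), (np.float64(0.233), np.int64(8)), (np.float64(0.234), np.int64(2)), (np.float64(0.235), np.int64(8)), (np.float64(0.236), np.int64(8)), (np.float64(0.237), np.int64(6))]
glass n 733 z [0.1412 0.1797 0.2166] xy [0.56869001 0.02041396]
circle [0.55569538 0.00105554] 0.02999563915380545 minus tcp [ 0.00075798 -0.00194303]
```

Jar1 is upright in the gripper at (207,250) in the crop. Base z is 0.141, as expected, and it is centred on the TCP within 2 mm. I'm lining it up over the pad and going down.

step_arm(steps=[{"x": 0.008,"y": 0,"z": 0.015,"ax": 0,"ay": 0,"az": 0.3,"claw": 0.05},{"x": 0,"y": 0,"z": 0.02,"ax": 0,"ay": 0,"az": 0,"claw": 0.05},{"x": 0,"y": 0,"z": 0.015,"ax": 0,"ay": 0,"az": 0,"claw": 0.05},{"x": 0,"y": 0,"z": 0,"ax": 0,"ay": 0,"az": 0,"claw": 0.05}])

```text
time_s: 10.9
ee_pos: [0.5567, 0.0121, 0.1298]
eef_rot: [-3.141, -0.001, 1.36]
force: [0.1, -0.1, -2.8]
grip_width: 0.0637
```

```bash
python3 - <<'E'
from h import *
plan([.5563,.0115,.111],1.36)
E
```

```text
rows 1 pos [0.5567 0.0121 0.1298] yaw0 1.360 F [ 0.1 -0.1 -2.8] tilt ax ay -0.04 -0.04 j6 0.17
x -0.0007 y -0.0002 z 0.0188 az 0.01
```

step_arm(grip_force=45, steps=[{"x": -0.0005,"y": 0,"z": 0.005,"ax": 0,"ay": 0,"az": 0,"claw": 0.05},{"x": 0,"y": 0,"z": 0.005,"ax": 0,"ay": 0,"az": 0,"claw": 0.05},{"x": 0,"y": 0,"z": 0.004,"ax": 0,"ay": 0,"az": 0,"claw": 0.05}])

```text
time_s: 11.15
ee_pos: [0.5571, 0.0132, 0.1166]
eef_rot: [3.141, -0.001, 1.362]
force: [-2.5, -1.5, 2.9]
grip_width: 0.0637
```

step_arm(steps=[{"x": 0,"y": 0,"z": 0.004,"ax": 0,"ay": 0,"az": 0,"claw": 0.05},{"x": 0,"y": 0,"z": 0.003,"ax": 0,"ay": 0,"az": 0,"claw": 0.05}])

```text
time_s: 11.32
ee_pos: [0.5575, 0.0133, 0.1107]
eef_rot: [3.139, -0.001, 1.363]
force: [-4.3, -1.1, 6.5]
grip_width: 0.0633
```

step_arm(steps=[{"x": 0,"y": 0,"z": 0.003,"ax": 0.1,"ay": 0,"az": 0,"claw": 0.05},{"x": 0,"y": 0,"z": 0.002,"ax": 0,"ay": 0,"az": 0,"claw": 0.05}])

```text
time_s: 11.48
ee_pos: [0.5582, 0.0135, 0.1099]
eef_rot: [3.138, -0.001, 1.363]
force: [-12.7, -0.0, 22.1]
grip_width: 0.0637
```

step_arm(steps=[{"x": 0,"y": -0.002,"z": 0.0015,"ax": 0,"ay": 0,"az": 0,"claw": 0.05},{"x": 0,"y": -0.001,"z": 0.0015,"ax": 0,"ay": 0,"az": 0,"claw": 0.05}])

```text
time_s: 11.65
ee_pos: [0.5574, 0.0137, 0.1104]
eef_rot: [3.131, -0.002, 1.363]
force: [-1.8, -1.1, 6.1]
grip_width: 0.0633
```

step_arm(steps=[{"x": 0,"y": -0.0005,"z": 0.003,"ax": 0.5,"ay": 0,"az": 0,"claw": 0.05},{"x": 0,"y": -0.0005,"z": 0.002,"ax": 0,"ay": 0,"az": 0,"claw": 0.05}])

```text
time_s: 11.82
ee_pos: [0.5579, 0.0137, 0.11]
eef_rot: [3.134, -0.003, 1.363]
force: [-10.5, -0.8, 19.0]
grip_width: 0.0635
```

step_arm(steps=[{"x": 0,"y": -0.001,"z": 0.002,"ax": 0.2,"ay": -0.1,"az": 0,"claw": 0.05},{"x": 0,"y": -0.001,"z": 0.002,"ax": 0.2,"ay": 0,"az": 0,"claw": 0.05},{"x": 0,"y": -0.001,"z": 0.002,"ax": 0.2,"ay": 0,"az": 0,"claw": 0.05}])

```text
time_s: 12.07
ee_pos: [0.5578, 0.0137, 0.11]
eef_rot: [3.135, -0.001, 1.363]
force: [-4.8, -1.1, 14.8]
grip_width: 0.0633
```

step_arm(steps=[{"x": 0,"y": -0.001,"z": 0.0022,"ax": 0.2,"ay": 0,"az": 0,"claw": 0.05},{"x": 0,"y": -0.001,"z": 0.0022,"ax": 0.1,"ay": 0,"az": 0,"claw": 0.05},{"x": 0,"y": -0.001,"z": 0.0022,"ax": 0.1,"ay": 0,"az": 0,"claw": 0.05},{"x": 0,"y": -0.001,"z": 0.0022,"ax": 0.1,"ay": 0,"az": 0,"claw": 0.05},{"x": 0,"y": -0.001,"z": 0.0022,"ax": 0.1,"ay": 0,"az": 0,"claw": 0.05}])

```text
time_s: 12.48
ee_pos: [0.5576, 0.0138, 0.11]
eef_rot: [3.129, -0.003, 1.362]
force: [-5.5, -1.9, 16.9]
grip_width: 0.0637
```

step_arm(steps=[{"x": 0,"y": -0.0005,"z": 0.0024,"ax": 0.4,"ay": 0,"az": 0,"claw": 0.05},{"x": 0,"y": -0.0005,"z": 0.0024,"ax": 0.4,"ay": 0,"az": 0,"claw": 0.05},{"x": 0,"y": -0.0005,"z": 0.0024,"ax": 0.4,"ay": 0,"az": 0,"claw": 0.05},{"x": 0,"y": -0.0005,"z": 0.0024,"ax": 0.4,"ay": 0,"az": 0,"claw": 0.05},{"x": 0,"y": -0.0005,"z": 0.0024,"ax": 0.4,"ay": 0,"az": 0,"claw": 0.05}])

```text
time_s: 12.9
ee_pos: [0.5586, 0.0136, 0.11]
eef_rot: [-3.132, -0.004, 1.363]
force: [-9.6, -0.4, 21.4]
grip_width: 0.0635
```

step_arm(steps=[{"x": 0,"y": -0.0005,"z": 0.0024,"ax": 0.4,"ay": 0,"az": 0,"claw": 0.05},{"x": 0,"y": -0.0005,"z": 0.0024,"ax": 0.4,"ay": 0,"az": 0,"claw": 0.05},{"x": 0,"y": -0.0005,"z": 0.0024,"ax": 0.4,"ay": 0,"az": 0,"claw": 0.05},{"x": 0,"y": -0.0005,"z": 0.0024,"ax": 0.4,"ay": 0,"az": 0,"claw": 0.05},{"x": 0,"y": -0.0005,"z": 0.0024,"ax": 0.4,"ay": 0,"az": 0,"claw": 0.05}])

```text
time_s: 13.32
ee_pos: [0.5595, 0.0135, 0.1105]
eef_rot: [-3.11, -0.005, 1.363]
force: [-9.4, -1.3, 21.1]
grip_width: 0.0632
```

```bash
python3 - <<'E'
from h import *
snap("scene","6"); heldcap("6",.155)
plan([.5563,.0115,.111],1.36)
E
```

```text
[(np.float64(0.143), np.int64(14)), (np.float64(0.144), np.int64(7)), (np.float64(0.145), np.int64(15)), (np.float64(0.146), np.int64(13)), (np.float64(0.147), np.int64(10)), (np.float64(0.148), np.int64(10)), (np.float64(0.149), np.int64(14)), (np.float64(0.15), np.int64(13)), (np.float64(0.151), np.int64(12)), (np.float64(0.152), np.int64(8)), (np.float64(0.153), np.int64(35)), (np.float64(0.154), np.int64(52)), (np.float64(0.155), np.int64(71)), (np.float64(0.156), np.int64(128)), (np.float64(0.157), np.int64(114)), (np.float64(0.158), np.int64(91)), (np.float64(0.159), np.int64(41)), (np.float64(0.16), np.int64(19)), (np.float64(0.161), np.int64(10)), (np.float64(0.162), np.int64(7)), (np.float64(0.163), np.int64(1)), (np.float64(0.164), np.int64(2)), (np.float64(0.165), np.int64(7)), (np.float64(0.166), np.int64(8))]
glass n 635 z [0.0685 0.1109 0.3042] xy [0.57334613 0.03259032]
circle [0.5592003  0.00968599] 0.03330325435176099 minus tcp [-0.00031434 -0.00373223]
rows 1 pos [0.5595 0.0134 0.1105] yaw0 1.363 F [-9.8 -1.  20.7] tilt ax ay -1.82 -0.26 j6 0.16
x -0.0025 y -0.0028 z -0.0005 az 0.15
```

step_arm(steps=[{"x": -0.0002,"y": -0.0008,"z": 0.0024,"ax": -0.2,"ay": 0,"az": 0,"claw": 0.05},{"x": -0.0002,"y": -0.0008,"z": 0.0024,"ax": -0.2,"ay": 0,"az": 0,"claw": 0.05},{"x": -0.0002,"y": -0.0008,"z": 0.0024,"ax": -0.2,"ay": 0,"az": 0,"claw": 0.05},{"x": 0,"y": -0.0008,"z": 0.0024,"ax": -0.2,"ay": 0,"az": 0,"claw": 0.05},{"x": 0,"y": -0.0008,"z": 0.0024,"ax": -0.2,"ay": 0,"az": 0,"claw": 0.05}])

```text
time_s: 13.78
ee_pos: [0.5584, 0.0137, 0.1099]
eef_rot: [-3.14, -0.006, 1.363]
force: [-10.2, -1.1, 22.1]
grip_width: 0.0633
```

step_arm(steps=[{"x": 0,"y": -0.0008,"z": 0.0024,"ax": -0.1,"ay": 0,"az": 0,"claw": 0.05},{"x": 0,"y": -0.0008,"z": 0.0024,"ax": -0.1,"ay": 0,"az": 0,"claw": 0.05},{"x": 0,"y": -0.0008,"z": 0.0024,"ax": -0.1,"ay": 0,"az": 0,"claw": 0.05},{"x": 0,"y": -0.0008,"z": 0.0024,"ax": -0.1,"ay": 0,"az": 0,"claw": 0.05},{"x": 0,"y": -0.0008,"z": 0.0024,"ax": -0.1,"ay": 0,"az": 0,"claw": 0.05}])

```text
time_s: 14.2
ee_pos: [0.5574, 0.0138, 0.11]
eef_rot: [3.121, -0.007, 1.363]
force: [-9.2, -1.6, 22.9]
grip_width: 0.0635
```

step_arm(steps=[{"x": 0,"y": -0.0008,"z": 0.0024,"ax": -0.1,"ay": 0,"az": 0,"claw": 0.05},{"x": 0,"y": -0.0008,"z": 0.0024,"ax": -0.1,"ay": 0,"az": 0,"claw": 0.05},{"x": 0,"y": -0.0008,"z": 0.0024,"ax": -0.1,"ay": 0,"az": 0,"claw": 0.05},{"x": 0,"y": -0.0008,"z": 0.0024,"ax": -0.1,"ay": 0,"az": 0,"claw": 0.05},{"x": 0,"y": -0.0008,"z": 0.0024,"ax": -0.1,"ay": 0,"az": 0,"claw": 0.05}])

```text
time_s: 14.62
ee_pos: [0.5566, 0.014, 0.1104]
eef_rot: [3.1, -0.008, 1.363]
force: [-9.3, -0.4, 24.4]
grip_width: 0.0636
```

step_arm(steps=[{"x": 0,"y": -0.0008,"z": 0.0024,"ax": -0.1,"ay": 0,"az": 0,"claw": 0.05},{"x": 0,"y": -0.0008,"z": 0.0024,"ax": -0.1,"ay": 0,"az": 0,"claw": 0.05},{"x": 0,"y": -0.0008,"z": 0.0024,"ax": -0.1,"ay": 0,"az": 0,"claw": 0.05},{"x": 0,"y": -0.0008,"z": 0.0024,"ax": -0.1,"ay": 0,"az": 0,"claw": 0.05},{"x": 0,"y": -0.0008,"z": 0.0024,"ax": -0.1,"ay": 0,"az": 0,"claw": 0.05}])

```text
time_s: 15.03
ee_pos: [0.5558, 0.0142, 0.1108]
eef_rot: [3.079, -0.008, 1.363]
force: [-10.3, -1.3, 24.7]
grip_width: 0.0633
```

Held fully down from 11.8 s to 15.0 s. Now lifting and re-levelling, then to the cork.

step_arm(grip_force=35, steps=[{"x": 0,"y": 0,"z": -0.015,"ax": 0,"ay": 0,"az": 0,"claw": 0.05},{"x": 0,"y": 0,"z": -0.02,"ax": 1.5,"ay": -0.3,"az": 0,"claw": 0.05},{"x": 0,"y": 0,"z": -0.03,"ax": 1.5,"ay": 0,"az": 0,"claw": 0.05},{"x": 0,"y": 0,"z": -0.02,"ax": 0.5,"ay": 0,"az": 0,"claw": 0.05}])

```text
time_s: 15.37
ee_pos: [0.5508, 0.0148, 0.1967]
eef_rot: [-3.138, -0.003, 1.363]
force: [1.2, -0.5, -3.5]
grip_width: 0.0636
```

```bash
python3 - <<'E'
from h import *
snap("top","7")
plan([.580,-.230,.18],1.36)
E
```

```text
rows 7 pos [0.552  0.0147 0.1999] yaw0 1.363 F [ 0.2 -0.9  1. ] tilt ax ay 0.05 -0.21 j6 0.17
x -0.0334 y 0.0111 z 0.0027 az 0.03
x -0.0334 y 0.0111 z 0.0027 az 0.03
x -0.0334 y 0.0111 z 0.0028 az 0.03
x -0.0334 y 0.0112 z 0.0028 az 0.03
x -0.0334 y 0.0112 z 0.0028 az 0.03
x -0.0334 y 0.0112 z 0.0028 az 0.03
x -0.0334 y 0.0112 z 0.0028 az 0.03
```

View pics/top7.png

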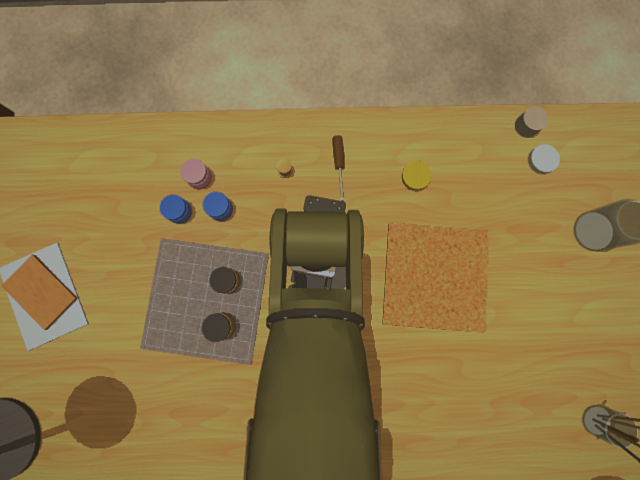

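Jars 2 and 3 are still at (217,327) and (224,280). The board is empty.

step_arm(steps=[{"x": -0.036,"y": 0.009,"z": 0,"ax": 0,"ay": -0.2,"az": 0,"claw": 0.05},{"x": -0.037,"y": 0.009,"z": 0,"ax": 0,"ay": 0,"az": 0,"claw": 0.05},{"x": -0.037,"y": 0.009,"z": 0.002,"ax": 0,"ay": 0,"az": 0,"claw": 0.05},{"x": -0.037,"y": 0.009,"z": 0.002,"ax": 0,"ay": 0,"az": 0,"claw": 0.05},{"x": -0.037,"y": 0.009,"z": 0.002,"ax": 0,"ay": 0,"az": 0,"claw": 0.05}])

```text
time_s: 15.83
ee_pos: [0.5606, -0.1746, 0.1942]
eef_rot: [3.133, -0.002, 1.374]
force: [1.1, 0.2, -3.3]
grip_width: 0.0634
```

```bash
python3 - <<'E'
from h import *
plan([.570,-.315,.13],1.36)
E
```

```text
rows 4 pos [ 0.5606 -0.1746  0.1942] yaw0 1.374 F [ 1.1  0.2 -3.3] tilt ax ay 0.51 -0.12 j6 -0.17
x -0.0340 y 0.0090 z 0.0161 az 0.20
x -0.0340 y 0.0092 z 0.0161 az 0.20
x -0.0339 y 0.0093 z 0.0161 az 0.20
x -0.0339 y 0.0095 z 0.0161 az 0.20
```

step_arm(steps=[{"x": -0.034,"y": 0.009,"z": 0.016,"ax": 0.4,"ay": 0,"az": 0.4,"claw": 0.05},{"x": -0.034,"y": 0.009,"z": 0.016,"ax": 0,"ay": 0,"az": 0.4,"claw": 0.05},{"x": -0.034,"y": 0.009,"z": 0.016,"ax": 0,"ay": 0,"az": 0,"claw": 0.05},{"x": -0.034,"y": 0.009,"z": 0.016,"ax": 0,"ay": 0,"az": 0,"claw": 0.05},{"x": 0,"y": 0,"z": 0,"ax": 0,"ay": 0,"az": 0,"claw": 0.05}])

```text
time_s: 16.25
ee_pos: [0.5666, -0.3282, 0.123]
eef_rot: [3.137, -0.001, 1.354]
force: [-1.6, 1.0, -4.0]
grip_width: 0.0634
```

```bash
python3 - <<'E'
from h import *
plan([.570,-.315,.0495],1.36)
E
```

```text
rows 2 pos [ 0.5666 -0.3282  0.123 ] yaw0 1.354 F [-1.6  1.  -4. ] tilt ax ay 0.26 -0.07 j6 -0.37
x 0.0067 y 0.0001 z 0.0368 az -0.16
x 0.0068 y 0.0002 z 0.0368 az -0.16
```

step_arm(steps=[{"x": 0.007,"y": 0,"z": 0.02,"ax": 0.2,"ay": 0,"az": 0,"claw": 0.05},{"x": 0.006,"y": 0,"z": 0.02,"ax": 0,"ay": 0,"az": 0,"claw": 0.05},{"x": 0,"y": 0,"z": 0.018,"ax": 0,"ay": 0,"az": 0,"claw": 0.05},{"x": 0,"y": 0,"z": 0.005,"ax": 0,"ay": 0,"az": 0,"claw": 0.05},{"x": 0,"y": 0,"z": 0,"ax": 0,"ay": 0,"az": 0,"claw": 0.05}])

```text
time_s: 16.67
ee_pos: [0.5678, -0.3178, 0.0516]
eef_rot: [-3.141, -0.002, 1.349]
force: [0.0, -0.4, -3.6]
grip_width: 0.0635
```

```bash
python3 - <<'E'
from h import *
plan([.570,-.315,.0485],1.36)
E
```

```text
rows 1 pos [ 0.5678 -0.3178  0.0516] yaw0 1.349 F [ 0.  -0.4 -3.6] tilt ax ay -0.06 -0.12 j6 -0.35
x 0.0032 y 0.0016 z 0.0031 az -0.64
```

step_arm(steps=[{"x": 0,"y": 0,"z": 0.002,"ax": 0,"ay": -0.1,"az": 0,"claw": 0.05},{"x": 0,"y": 0,"z": 0.002,"ax": 0,"ay": 0,"az": 0,"claw": 0.05}])

```text
time_s: 16.83
ee_pos: [0.5681, -0.3178, 0.0482]
eef_rot: [-3.142, 0.0, 1.349]
force: [-6.0, 1.6, 13.3]
grip_width: 0.0641
```

Contact felt. Releasing.

step_arm(steps=[{"x": 0,"y": 0,"z": -0.0005,"ax": 0,"ay": 0,"az": 0,"claw": 0.066},{"x": 0,"y": 0,"z": 0,"ax": 0,"ay": 0,"az": 0,"claw": 0.08},{"x": 0,"y": 0,"z": 0,"ax": 0,"ay": 0,"az": 0,"claw": 0.094},{"x": 0,"y": 0,"z": 0,"ax": 0,"ay": 0,"az": 0,"claw": 0.094},{"x": 0,"y": 0,"z": 0,"ax": 0,"ay": 0,"az": 0,"claw": 0.094}])

```text
time_s: 17.25
ee_pos: [0.5702, -0.319, 0.0535]
eef_rot: [3.134, 0.003, 1.349]
force: [-0.6, 0.1, -0.7]
grip_width: 0.0893
```

step_arm(steps=[{"x": 0,"y": 0,"z": -0.015,"ax": 0,"ay": 0,"az": 0,"claw": 0.094},{"x": 0,"y": 0,"z": -0.03,"ax": 0,"ay": 0,"az": 0,"claw": 0.094},{"x": 0,"y": 0,"z": -0.035,"ax": 0,"ay": 0,"az": 0,"claw": 0.094},{"x": 0,"y": 0,"z": -0.04,"ax": 0,"ay": 0,"az": 0,"claw": 0.094},{"x": 0,"y": 0,"z": -0.04,"ax": 0,"ay": 0,"az": 0,"claw": 0.094}])

```text
time_s: 17.67
ee_pos: [0.5664, -0.3167, 0.2106]
eef_rot: [-3.135, -0.002, 1.349]
force: [0.5, -1.6, -0.4]
grip_width: 0.094
```

```bash
cat >> h.py <<'E'
def caps(tag,n="top",obs=None,vmax=480):
    d=np.load(f"pics/{n}{tag}.npy");P=cloud(n,d,obs)
    im=cv2.imread(f"pics/{n}{tag}.png")
    for z0 in (.0805,.0655,.089,.094,.075,.061,.066):
        m=(abs(P[...,2]-z0-.0015)<.004)&(im.max(2)<90); m[vmax:]=0
        k,l,st,ce=cv2.connectedComponentsWithStats(cv2.morphologyEx(m.astype(np.uint8),cv2.MORPH_OPEN,np.ones((3,3))))
        for i in range(1,k):
            if st[i,4]>250:
                q=P[l==i]; (x,y),r=cv2.minEnclosingCircle((q[:,:2]*1000).astype(np.float32))
                if 26<r<36: print("z %.4f"%np.median(q[:,2]),"px",ce[i].round(),"xy mm %.1f %.1f r %.1f n %d"%(x,y,r,st[i,4]))
E
python3 - <<'E'
from h import *
snap("top","8");caps("8"); o,_,_=snap("wrist","8"); caps("8","wrist",o,260)
plan([.420,.236,.20],1.36)
E
```

```text
z 0.0799 px [316. 262.] xy mm 555.7 12.5 r 28.6 n 276
z 0.0941 px [467. 251.] xy mm 565.3 -318.6 r 30.9 n 420
z 0.0750 px [215. 326.] xy mm 418.6 234.8 r 29.8 n 410
z 0.0608 px [223. 279.] xy mm 523.0 222.7 r 27.9 n 305
z 0.0936 px [317. 230.] xy mm 567.5 -316.8 r 31.3 n 2362
z 0.0937 px [318. 231.] xy mm 567.6 -316.9 r 31.4 n 3462
rows 15 pos [ 0.5686 -0.318   0.2169] yaw0 1.349 F [ 0.3 -0.2 -1. ] tilt ax ay 0.30 0.11 j6 -0.34
x 0.0339 y -0.0178 z 0.0010 az -0.04
x 0.0339 y -0.0178 z 0.0010 az -0.04
x 0.0339 y -0.0177 z 0.0010 az -0.04
x 0.0339 y -0.0177 z 0.0010 az -0.04
x 0.0339 y -0.0177 z 0.0010 az -0.04
x 0.0339 y -0.0177 z 0.0010 az -0.04
x 0.0339 y -0.0176 z 0.0010 az -0.04
x 0.0339 y -0.0176 z 0.0010 az -0.04
x 0.0340 y -0.0176 z 0.0011 az -0.04
x 0.0340 y -0.0176 z 0.0011 az -0.04
x 0.0340 y -0.0175 z 0.0011 az -0.04
x 0.0340 y -0.0175 z 0.0011 az -0.04
x 0.0340 y -0.0175 z 0.0011 az -0.04
x 0.0340 y -0.0175 z 0.0011 az -0.04
x 0.0340 y -0.0174 z 0.0011 az -0.04
```

View pics/wrist8.png

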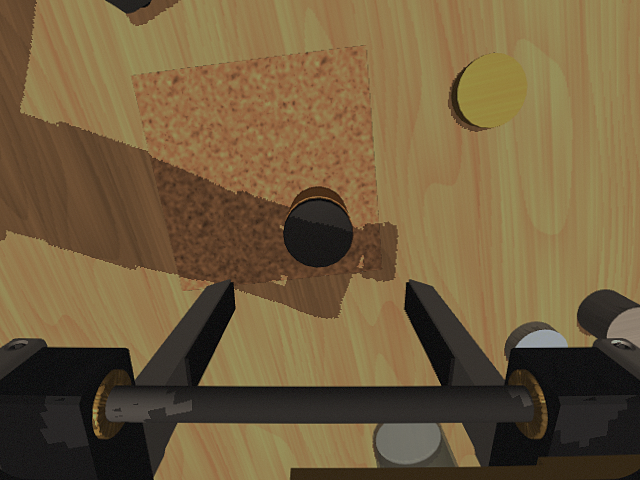

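The wrist image shows jar1 standing at (318,231) on the cork. Measured centre is (0.5675,−0.317) with top z 0.0937, so it is upright and about 30 mm or more in from the edges. Going for jar2.

```bash
python3 - <<'E'
from h import *
plan([.420,.236,.21],.8,15)
E
```

```text
rows 15 pos [ 0.5686 -0.318   0.2169] yaw0 1.349 F [ 0.3 -0.2 -1. ] tilt ax ay 0.32 0.02 j6 -0.34
x 0.0339 y -0.0178 z 0.0003 az 2.10
x 0.0332 y -0.0190 z 0.0003 az 2.10
x 0.0325 y -0.0202 z 0.0003 az 2.10
x 0.0317 y -0.0214 z 0.0003 az 2.10
x 0.0309 y -0.0225 z 0.0003 az 2.10
x 0.0301 y -0.0237 z 0.0003 az 2.10
x 0.0292 y -0.0247 z 0.0004 az 2.10
x 0.0282 y -0.0258 z 0.0004 az 2.10
x 0.0273 y -0.0268 z 0.0004 az 2.10
x 0.0263 y -0.0278 z 0.0004 az 2.10
x 0.0252 y -0.0287 z 0.0004 az 2.10
x 0.0242 y -0.0296 z 0.0004 az 2.10
x 0.0231 y -0.0305 z 0.0004 az 2.10
x 0.0219 y -0.0313 z 0.0004 az 2.10
x 0.0208 y -0.0321 z 0.0004 az 2.10
```

step_arm(steps=[{"x": 0.034,"y": -0.018,"z": 0,"ax": 0.3,"ay": 0,"az": 2.1,"claw": 0.094},{"x": 0.033,"y": -0.019,"z": 0,"ax": 0,"ay": 0,"az": 2.1,"claw": 0.094},{"x": 0.0325,"y": -0.02,"z": 0,"ax": 0,"ay": 0,"az": 2.1,"claw": 0.094},{"x": 0.032,"y": -0.021,"z": 0,"ax": 0,"ay": 0,"az": 2.1,"claw": 0.094},{"x": 0.031,"y": -0.0225,"z": 0,"ax": 0,"ay": 0,"az": 2.1,"claw": 0.094}])

```text
time_s: 18.18
ee_pos: [0.5184, -0.1328, 0.2153]
eef_rot: [3.138, 0.002, 1.151]
force: [0.1, -0.3, 0.2]
grip_width: 0.0939
```

step_arm(steps=[{"x": 0.03,"y": -0.0235,"z": 0,"ax": 0,"ay": 0,"az": 2.1,"claw": 0.094},{"x": 0.029,"y": -0.0245,"z": 0,"ax": 0,"ay": 0,"az": 2.1,"claw": 0.094},{"x": 0.028,"y": -0.0255,"z": 0,"ax": 0,"ay": 0,"az": 2.1,"claw": 0.094},{"x": 0.027,"y": -0.0265,"z": 0,"ax": 0,"ay": 0,"az": 2.1,"claw": 0.094},{"x": 0.026,"y": -0.0275,"z": 0,"ax": 0,"ay": 0,"az": 2.1,"claw": 0.094}])

```text
time_s: 18.6
ee_pos: [0.4687, 0.0594, 0.2143]
eef_rot: [3.135, -0.0, 0.957]
force: [0.6, 0.7, -0.4]
grip_width: 0.094
```

```bash
python3 - <<'E'
from h import *
o,_,_=snap("wrist","9"); caps("9","wrist",o,260)
plan([.420,.236,.15],.8)
E
```

```text
z 0.0797 px [429. 219.] xy mm 557.3 11.4 r 29.8 n 3165
z 0.0749 px [150.  96.] xy mm 420.2 236.4 r 30.4 n 4268
z 0.0796 px [428. 218.] xy mm 557.5 11.9 r 29.8 n 2102
z 0.0609 px [258.  35.] xy mm 523.2 224.5 r 29.4 n 4077
rows 5 pos [0.4673 0.0645 0.2143] yaw0 0.957 F [-0.1  3.8  1.8] tilt ax ay 0.32 -0.09 j6 0.68
x 0.0226 y -0.0276 z 0.0127 az 1.79
x 0.0217 y -0.0283 z 0.0128 az 1.79
x 0.0208 y -0.0289 z 0.0128 az 1.79
x 0.0199 y -0.0295 z 0.0128 az 1.79
x 0.0190 y -0.0301 z 0.0128 az 1.79
```

View pics/wrist9.png

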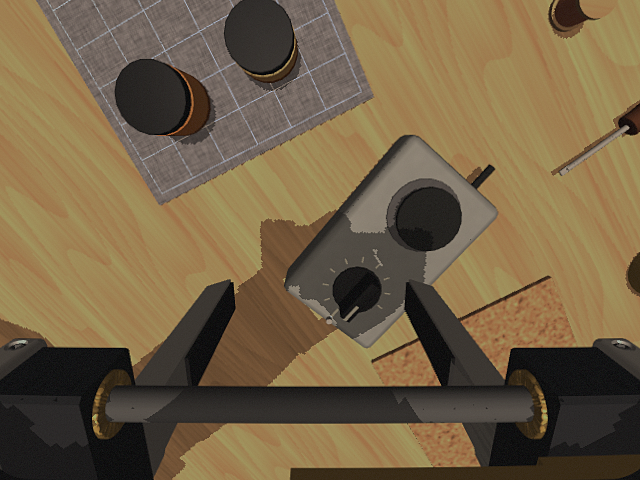

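step_arm(steps=[{"x": 0.0225,"y": -0.0275,"z": 0.009,"ax": 0.3,"ay": 0,"az": 1.8,"claw": 0.094},{"x": 0.0215,"y": -0.028,"z": 0.009,"ax": 0,"ay": 0,"az": 1.8,"claw": 0.094},{"x": 0.021,"y": -0.029,"z": 0.009,"ax": 0,"ay": 0,"az": 1.8,"claw": 0.094},{"x": 0.02,"y": -0.0295,"z": 0.009,"ax": 0,"ay": 0,"az": 1.8,"claw": 0.094},{"x": 0.019,"y": -0.03,"z": 0.009,"ax": 0,"ay": 0,"az": 1.8,"claw": 0.094}])

```text
time_s: 19.07
ee_pos: [0.4198, 0.2397, 0.1702]
eef_rot: [3.137, -0.008, 0.791]
force: [0.8, -0.8, 0.2]
grip_width: 0.0941
```

```bash
python3 - <<'E'
from h import *
plan([.420,.236,.13],.8)
E
```

```text
rows 2 pos [0.4198 0.2397 0.1702] yaw0 0.791 F [ 0.8 -0.8  0.2] tilt ax ay 0.27 -0.43 j6 1.22
x -0.0014 y 0.0013 z 0.0201 az -0.25
x -0.0013 y 0.0013 z 0.0201 az -0.25
```

The wrist view shows the dial's bar with its mark at (350,314), on the pip's side (330,320). Next I check the bar angle by depth.

```bash
python3 - <<'E'
from h import *
import types
d=np.load("pics/wrist9.npy"); o=ctrl.get_obs(); 
o=dict(ee_pos=np.array([.4673,.0645,.2143]),eef_rot=np.array([3.135,-.001,.957]))
P=cloud("wrist",d,o)[130:350,280:500].reshape(-1,3)
b=P[(P[:,2]>.0865)&(P[:,2]<.096)&(np.hypot(P[:,0]-.4625,P[:,1]+.015)<.03)]; r=cv2.minAreaRect((b[:,:2]*1000).astype(np.float32)); print(len(b),r)
t=P[(P[:,2]>.055)&(P[:,2]<.0632)]; print(cv2.minAreaRect((t[:,:2]*1000).astype(np.float32)))
plan([.420,.236,.13],.8)
im=cv2.imread("pics/wrist9.png"); cv2.imwrite("pics/cw9.png",cv2.resize(im[250:350,290:420],None,fx=5,fy=5,interpolation=cv2.INTER_CUBIC))
E
```

```text
654 ((461.2279052734375, -9.469108581542969), (46.75511169433594, 12.386174201965332), 15.536023139953613)
((509.694091796875, 4.40850830078125), (197.45143127441406, 118.18135833740234), 15.717668533325195)
rows 2 pos [0.4198 0.2397 0.1702] yaw0 0.791 F [ 0.8 -0.8  0.2] tilt ax ay 0.27 -0.43 j6 1.22
x -0.0014 y 0.0013 z 0.0201 az -0.25
x -0.0013 y 0.0013 z 0.0201 az -0.25
```

View pics/cw9.png

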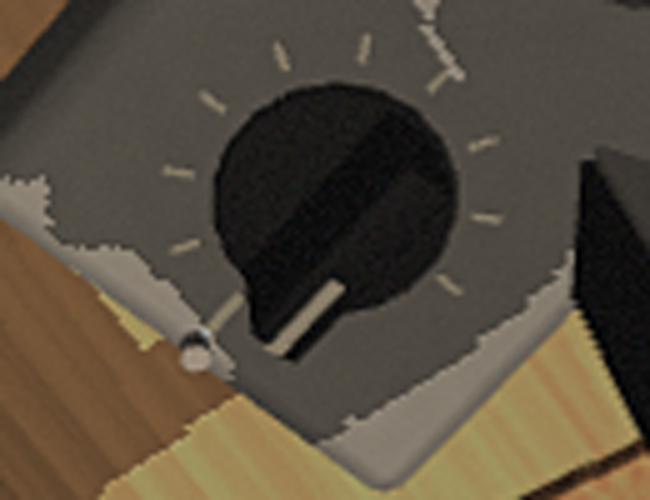

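The bar is at 15.5° and the mixer axis at 15.7°, so the dial is zeroed. Descending on jar2.

step_arm(steps=[{"x": -0.0025,"y": 0.002,"z": 0.03,"ax": 0.3,"ay": -0.4,"az": -0.4,"claw": 0.094},{"x": 0,"y": 0,"z": 0.03,"ax": 0,"ay": 0,"az": 0,"claw": 0.094},{"x": 0,"y": 0,"z": 0,"ax": 0,"ay": 0,"az": 0,"claw": 0.094}])

```text
time_s: 19.32
ee_pos: [0.417, 0.2433, 0.1077]
eef_rot: [-3.141, -0.003, 0.805]
force: [-0.7, -0.6, -0.9]
grip_width: 0.0942
```

```bash
python3 - <<'E'
from h import *
plan([.420,.236,.026],.8)
E
```

```text
rows 3 pos [0.417  0.2433 0.1077] yaw0 0.805 F [-0.7 -0.6 -0.9] tilt ax ay -0.04 -0.17 j6 1.22
x -0.0012 y 0.0024 z 0.0272 az 0.09
x -0.0011 y 0.0024 z 0.0272 az 0.09
x -0.0011 y 0.0024 z 0.0272 az 0.09
```

step_arm(steps=[{"x": -0.0035,"y": 0.007,"z": 0.01,"ax": 0,"ay": -0.1,"az": 0,"claw": 0.094},{"x": 0,"y": 0,"z": 0,"ax": 0,"ay": 0,"az": 0,"claw": 0.094}])

```text
time_s: 19.48
ee_pos: [0.4195, 0.2359, 0.098]
eef_rot: [-3.14, -0.0, 0.806]
force: [-0.4, 0.7, -0.2]
grip_width: 0.0941
```

```bash
python3 - <<'E'
from h import *
plan([.420,.236,.026],.8)
E
```

```text
rows 2 pos [0.4195 0.2359 0.098 ] yaw0 0.806 F [-0.4  0.7 -0.2] tilt ax ay -0.06 -0.00 j6 1.20
x 0.0002 y 0.0002 z 0.0360 az 0.17
x 0.0002 y 0.0002 z 0.0360 az 0.17
```

step_arm(steps=[{"x": 0,"y": 0,"z": 0.025,"ax": 0,"ay": 0,"az": 0.2,"claw": 0.094},{"x": 0,"y": 0,"z": 0.025,"ax": 0,"ay": 0,"az": 0,"claw": 0.094},{"x": 0,"y": 0,"z": 0.021,"ax": 0,"ay": 0,"az": 0,"claw": 0.094},{"x": 0,"y": 0,"z": 0.003,"ax": 0,"ay": 0,"az": 0,"claw": 0.094}])

```text
time_s: 19.82
ee_pos: [0.4242, 0.2369, 0.0294]
eef_rot: [3.139, -0.01, 0.799]
force: [0.5, -0.1, 0.4]
grip_width: 0.0941
```

```bash
python3 - <<'E'
from h import *
plan([.420,.236,.026],.8)
E
```

```text
rows 1 pos [0.4242 0.2369 0.0294] yaw0 0.799 F [ 0.5 -0.1  0.4] tilt ax ay 0.15 -0.59 j6 1.20
x -0.0036 y -0.0024 z 0.0033 az -0.05
```

step_arm(grip_force=30, steps=[{"x": -0.0035,"y": -0.0025,"z": 0.003,"ax": 0.1,"ay": -0.6,"az": 0,"claw": 0.094},{"x": 0,"y": 0,"z": 0.001,"ax": 0,"ay": 0,"az": 0,"claw": 0.094}])

```text
time_s: 19.98
ee_pos: [0.4209, 0.2363, 0.0275]
eef_rot: [3.14, -0.0, 0.798]
force: [0.4, 0.2, -0.3]
grip_width: 0.0936
```

```bash
python3 - <<'E'
from h import *
plan([.420,.236,.026],.8)
E
```

```text
rows 1 pos [0.4209 0.2363 0.0275] yaw0 0.798 F [ 0.4  0.2 -0.3] tilt ax ay 0.07 -0.02 j6 1.21
x -0.0008 y -0.0004 z 0.0015 az -0.11
```

step_arm(steps=[{"x": -0.0005,"y": -0.0005,"z": 0.001,"ax": 0,"ay": 0,"az": 0,"claw": 0.07},{"x": 0,"y": 0,"z": 0,"ax": 0,"ay": 0,"az": 0,"claw": 0.05},{"x": 0,"y": 0,"z": 0,"ax": 0,"ay": 0,"az": 0,"claw": 0.05},{"x": 0,"y": 0,"z": 0,"ax": 0,"ay": 0,"az": 0,"claw": 0.05},{"x": 0,"y": 0,"z": 0,"ax": 0,"ay": 0,"az": 0,"claw": 0.05}])

```text
time_s: 20.4
ee_pos: [0.4224, 0.2374, 0.0314]
eef_rot: [3.138, -0.007, 0.798]
force: [0.0, 0.7, 0.3]
grip_width: 0.0643
```

step_arm(steps=[{"x": 0,"y": 0,"z": 0,"ax": 0,"ay": 0,"az": 0,"claw": 0.05},{"x": 0,"y": 0,"z": 0,"ax": 0,"ay": 0,"az": 0,"claw": 0.05},{"x": 0,"y": 0,"z": 0,"ax": 0,"ay": 0,"az": 0,"claw": 0.05}])

```text
time_s: 20.65
ee_pos: [0.4222, 0.2373, 0.0316]
eef_rot: [3.138, -0.007, 0.798]
force: [0.1, -0.5, -1.7]
grip_width: 0.0617
```

```bash
python3 - <<'E'
from h import *
plan([.420,.236,.026],.8)
E
```

```text
rows 1 pos [0.4222 0.2373 0.0316] yaw0 0.798 F [ 0.1 -0.5 -1.7] tilt ax ay 0.21 -0.38 j6 1.21
x -0.0025 y -0.0007 z 0.0056 az -0.11
```

step_arm(steps=[{"x": 0,"y": 0,"z": -0.02,"ax": 0,"ay": 0,"az": 0,"claw": 0.05},{"x": 0,"y": 0,"z": -0.03,"ax": 0.2,"ay": -0.4,"az": 0,"claw": 0.05},{"x": 0,"y": 0,"z": -0.035,"ax": 0,"ay": 0,"az": 0,"claw": 0.05},{"x": 0,"y": 0,"z": -0.035,"ax": 0,"ay": 0,"az": 0,"claw": 0.05},{"x": 0,"y": 0,"z": -0.02,"ax": 0,"ay": 0,"az": 0,"claw": 0.05}])

```text
time_s: 21.07
ee_pos: [0.4186, 0.2356, 0.1711]
eef_rot: [-3.137, 0.014, 0.798]
force: [0.3, 0.3, -2.8]
grip_width: 0.0615
```

```bash
python3 - <<'E'
from h import *
plan([.5585,.013,.165],.8)
E
```

```text
rows 7 pos [0.4186 0.2356 0.1711] yaw0 0.798 F [ 0.3  0.3 -2.8] tilt ax ay -0.28 0.80 j6 1.21
x -0.0088 y 0.0365 z 0.0008 az -0.02
x -0.0088 y 0.0365 z 0.0008 az -0.02
x -0.0088 y 0.0365 z 0.0008 az -0.02
x -0.0088 y 0.0365 z 0.0008 az -0.02
x -0.0089 y 0.0365 z 0.0008 az -0.02
x -0.0089 y 0.0365 z 0.0009 az -0.02
x -0.0089 y 0.0365 z 0.0009 az -0.02
```

step_arm(steps=[{"x": -0.009,"y": 0.0365,"z": 0,"ax": -0.2,"ay": 0.7,"az": 0,"claw": 0.05},{"x": -0.009,"y": 0.0365,"z": 0,"ax": 0,"ay": 0,"az": 0,"claw": 0.05},{"x": -0.009,"y": 0.0365,"z": 0,"ax": 0,"ay": 0,"az": 0,"claw": 0.05},{"x": -0.009,"y": 0.0365,"z": 0,"ax": 0,"ay": 0,"az": 0,"claw": 0.05}])

```text
time_s: 21.4
ee_pos: [0.4997, 0.1097, 0.1774]
eef_rot: [3.139, -0.008, 0.808]
force: [0.2, 0.1, -3.1]
grip_width: 0.0614
```

```bash
python3 - <<'E'
from h import *
plan([.5585,.013,.165],.8)
E
```

```text
rows 3 pos [0.4997 0.1097 0.1774] yaw0 0.808 F [ 0.2  0.1 -3.1] tilt ax ay 0.12 -0.44 j6 0.90
x -0.0098 y 0.0364 z 0.0041 az 0.16
x -0.0097 y 0.0364 z 0.0041 az 0.16
x -0.0096 y 0.0365 z 0.0041 az 0.16
```

step_arm(steps=[{"x": -0.0095,"y": 0.035,"z": 0.004,"ax": 0.1,"ay": -0.4,"az": 0.3,"claw": 0.05},{"x": -0.0095,"y": 0.035,"z": 0.004,"ax": 0,"ay": 0,"az": 0,"claw": 0.05},{"x": -0.009,"y": 0.03,"z": 0.004,"ax": 0,"ay": 0,"az": 0,"claw": 0.05},{"x": 0,"y": 0,"z": 0,"ax": 0,"ay": 0,"az": 0,"claw": 0.05}])

```text
time_s: 21.73
ee_pos: [0.5561, 0.0102, 0.1643]
eef_rot: [3.141, 0.0, 0.799]
force: [-0.5, -0.5, -3.0]
grip_width: 0.0612
```

```bash
python3 - <<'E'
from h import *
o,im,d=snap("scene","10"); heldcap("10",.21); cv2.imwrite("pics/cs10.png",cv2.resize(im[120:320,270:470],None,fx=3,fy=3,interpolation=cv2.INTER_CUBIC))
plan([.5585,.013,.118],.8)
E
```

```text
[(np.float64(0.198), np.int64(14)), (np.float64(0.199), np.int64(20)), (np.float64(0.2), np.int64(13)), (np.float64(0.201), np.int64(16)), (np.float64(0.202), np.int64(12)), (np.float64(0.203), np.int64(19)), (np.float64(0.204), np.int64(18)), (np.float64(0.205), np.int64(35)), (np.float64(0.206), np.int64(74)), (np.float64(0.207), np.int64(141)), (np.float64(0.208), np.int64(179)), (np.float64(0.209), np.int64(136)), (np.float64(0.21), np.int64(55)), (np.float64(0.211), np.int64(21)), (np.float64(0.212), np.int64(9)), (np.float64(0.213), np.int64(4)), (np.float64(0.214), np.int64(6)), (np.float64(0.215), np.int64(3)), (np.float64(0.216), np.int64(7)), (np.float64(0.217), np.int64(1)), (np.float64(0.218), np.int64(9)), (np.float64(0.219), np.int64(5)), (np.float64(0.22), np.int64(4)), (np.float64(0.221), np.int64(4))]
glass n 614 z [0.0818 0.1696 0.2097] xy [0.56878451 0.0245777 ]
circle [0.55485965 0.00796287] 0.02964123321842635 minus tcp [-0.00036246 -0.00392777]
rows 2 pos [0.5552 0.0119 0.1644] yaw0 0.799 F [-0.4 -0.2 -2.4] tilt ax ay 0.00 0.00 j6 0.73
x 0.0015 y 0.0008 z 0.0232 az -0.02
x 0.0015 y 0.0008 z 0.0232 az -0.02
```

View pics/cs10.png

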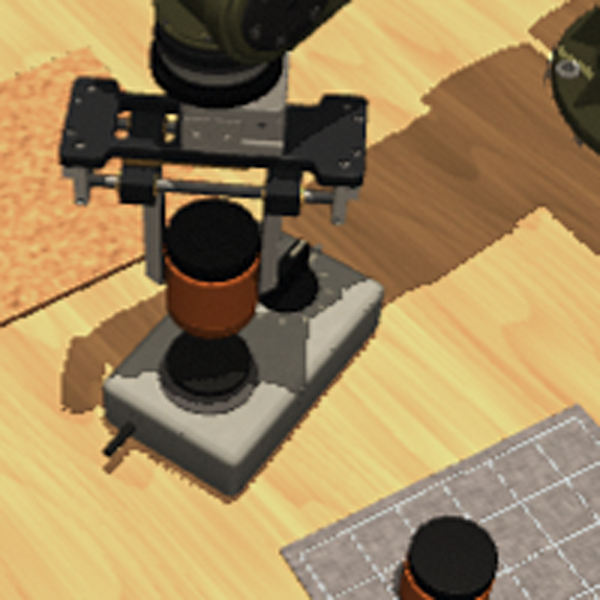

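Jar2 is upright over the pad, its base at z 0.136 as computed. Lowering.

step_arm(grip_force=45, steps=[{"x": 0.0035,"y": 0.0015,"z": 0.02,"ax": 0,"ay": 0,"az": 0,"claw": 0.05},{"x": 0,"y": 0,"z": 0.02,"ax": 0,"ay": 0,"az": 0,"claw": 0.05},{"x": 0,"y": 0,"z": 0.008,"ax": 0,"ay": 0,"az": 0,"claw": 0.05},{"x": 0,"y": 0,"z": 0,"ax": 0,"ay": 0,"az": 0,"claw": 0.05}])

```text
time_s: 22.12
ee_pos: [0.5582, 0.0147, 0.115]
eef_rot: [-3.141, -0.0, 0.799]
force: [-0.7, -0.4, -3.3]
grip_width: 0.0612
```

```bash
python3 - <<'E'
from h import *
plan([.5588,.0131,.099],.8)
E
```

```text
rows 1 pos [0.5582 0.0147 0.115 ] yaw0 0.799 F [-0.7 -0.4 -3.3] tilt ax ay -0.03 -0.01 j6 0.73
x -0.0007 y 0.0016 z 0.0160 az -0.07
```

step_arm(steps=[{"x": -0.0007,"y": 0.0015,"z": 0.005,"ax": 0,"ay": 0,"az": 0,"claw": 0.05},{"x": 0,"y": 0,"z": 0.004,"ax": 0,"ay": 0,"az": 0,"claw": 0.05},{"x": 0,"y": 0,"z": 0.004,"ax": 0,"ay": 0,"az": 0,"claw": 0.05},{"x": 0,"y": 0,"z": 0.003,"ax": 0,"ay": 0,"az": 0,"claw": 0.05}])

```text
time_s: 22.45
ee_pos: [0.5594, 0.0143, 0.1014]
eef_rot: [3.139, -0.002, 0.801]
force: [-4.2, -1.9, 5.1]
grip_width: 0.0614
```

step_arm(steps=[{"x": 0,"y": 0,"z": 0.003,"ax": 0,"ay": 0,"az": 0,"claw": 0.05},{"x": 0,"y": 0,"z": 0.003,"ax": 0,"ay": 0,"az": 0,"claw": 0.05}])

```text
time_s: 22.62
ee_pos: [0.5601, 0.0146, 0.0982]
eef_rot: [3.138, -0.004, 0.801]
force: [-19.2, 1.4, 43.3]
grip_width: 0.0615
```

```bash
python3 - <<'E'
from h import *
plan([.5588,.0131,.099],.8)
E
```

```text
rows 1 pos [0.5601 0.0146 0.0982] yaw0 0.801 F [-19.2   1.4  43.3] tilt ax ay 0.22 -0.24 j6 0.73
x -0.0019 y 0.0001 z -0.0008 az 0.06
```

step_arm(steps=[{"x": -0.0005,"y": -0.0005,"z": 0.001,"ax": 0.1,"ay": -0.1,"az": 0,"claw": 0.05},{"x": -0.0005,"y": -0.0005,"z": 0.0018,"ax": 0.1,"ay": -0.1,"az": 0,"claw": 0.05},{"x": 0,"y": -0.0005,"z": 0.0018,"ax": 0.1,"ay": -0.1,"az": 0,"claw": 0.05}])

```text
time_s: 22.87
ee_pos: [0.5601, 0.0146, 0.0984]
eef_rot: [3.138, -0.003, 0.801]
force: [-8.2, -3.4, 18.0]
grip_width: 0.0612
```

step_arm(steps=[{"x": 0,"y": -0.0005,"z": 0.0021,"ax": 0.1,"ay": -0.1,"az": 0,"claw": 0.05},{"x": 0,"y": -0.0005,"z": 0.0021,"ax": 0.1,"ay": -0.1,"az": 0,"claw": 0.05},{"x": 0,"y": -0.0005,"z": 0.0021,"ax": 0.1,"ay": -0.1,"az": 0,"claw": 0.05},{"x": 0,"y": -0.0005,"z": 0.0021,"ax": 0.1,"ay": -0.1,"az": 0,"claw": 0.05}])

```text
time_s: 23.2
ee_pos: [0.5606, 0.0148, 0.0984]
eef_rot: [3.137, 0.001, 0.801]
force: [-8.2, -2.5, 18.5]
grip_width: 0.0616
```

```bash
python3 - <<'E'
from h import *
plan([.5588,.0131,.099],.8)
E
```

```text
rows 1 pos [0.5606 0.0148 0.0984] yaw0 0.801 F [-8.2 -2.5 18.5] tilt ax ay 0.25 0.03 j6 0.73
x -0.0025 y -0.0001 z -0.0006 az 0.06
```

step_arm(steps=[{"x": -0.0004,"y": -0.0005,"z": 0.0021,"ax": 0.1,"ay": -0.1,"az": 0,"claw": 0.05},{"x": -0.0004,"y": -0.0005,"z": 0.0021,"ax": 0.1,"ay": -0.1,"az": 0,"claw": 0.05},{"x": -0.0004,"y": -0.0005,"z": 0.0021,"ax": 0.1,"ay": -0.1,"az": 0,"claw": 0.05},{"x": -0.0004,"y": -0.0005,"z": 0.0021,"ax": 0.1,"ay": -0.1,"az": 0,"claw": 0.05},{"x": -0.0004,"y": -0.0005,"z": 0.0021,"ax": 0.1,"ay": -0.1,"az": 0,"claw": 0.05}])

```text
time_s: 23.62
ee_pos: [0.5605, 0.0148, 0.0984]
eef_rot: [3.137, 0.002, 0.801]
force: [-7.5, -1.7, 17.2]
grip_width: 0.0617
```

step_arm(steps=[{"x": -0.0004,"y": -0.0005,"z": 0.0021,"ax": 0.1,"ay": -0.1,"az": 0,"claw": 0.05},{"x": -0.0004,"y": -0.0005,"z": 0.0021,"ax": 0.1,"ay": -0.1,"az": 0,"claw": 0.05},{"x": -0.0004,"y": -0.0005,"z": 0.0021,"ax": 0.1,"ay": -0.1,"az": 0,"claw": 0.05},{"x": -0.0004,"y": -0.0005,"z": 0.0021,"ax": 0.1,"ay": -0.1,"az": 0,"claw": 0.05},{"x": -0.0004,"y": -0.0005,"z": 0.0021,"ax": 0.1,"ay": -0.1,"az": 0,"claw": 0.05}])

```text
time_s: 24.03
ee_pos: [0.5606, 0.0148, 0.0984]
eef_rot: [3.136, 0.002, 0.801]
force: [-7.1, -1.1, 17.9]
grip_width: 0.0612
```

```bash
python3 - <<'E'
from h import *
plan([.5588,.0131,.099],.8)
E
```

```text
rows 1 pos [0.5606 0.0148 0.0984] yaw0 0.801 F [-7.1 -1.1 17.9] tilt ax ay 0.31 0.14 j6 0.74
x -0.0025 y -0.0001 z -0.0006 az 0.03
```

Stable. I'll keep holding.

step_arm(steps=[{"x": -0.0004,"y": -0.0005,"z": 0.0021,"ax": 0.1,"ay": -0.1,"az": 0,"claw": 0.05},{"x": -0.0004,"y": -0.0005,"z": 0.0021,"ax": 0.1,"ay": -0.1,"az": 0,"claw": 0.05},{"x": -0.0004,"y": -0.0005,"z": 0.0021,"ax": 0.1,"ay": -0.1,"az": 0,"claw": 0.05},{"x": -0.0004,"y": -0.0005,"z": 0.0021,"ax": 0.1,"ay": -0.1,"az": 0,"claw": 0.05},{"x": -0.0004,"y": -0.0005,"z": 0.0021,"ax": 0.1,"ay": -0.1,"az": 0,"claw": 0.05}])

```text
time_s: 24.45
ee_pos: [0.5605, 0.0148, 0.0984]
eef_rot: [3.136, 0.003, 0.8]
force: [-7.3, -1.2, 17.4]
grip_width: 0.0613
```

step_arm(steps=[{"x": -0.0004,"y": -0.0005,"z": 0.0021,"ax": 0.1,"ay": -0.1,"az": 0,"claw": 0.05},{"x": -0.0004,"y": -0.0005,"z": 0.0021,"ax": 0.1,"ay": -0.1,"az": 0,"claw": 0.05},{"x": -0.0004,"y": -0.0005,"z": 0.0021,"ax": 0.1,"ay": -0.1,"az": 0,"claw": 0.05},{"x": -0.0004,"y": -0.0005,"z": 0.0021,"ax": 0.1,"ay": -0.1,"az": 0,"claw": 0.05},{"x": -0.0004,"y": -0.0005,"z": 0.0021,"ax": 0.1,"ay": -0.1,"az": 0,"claw": 0.05}])

```text
time_s: 24.87
ee_pos: [0.5606, 0.0148, 0.0984]
eef_rot: [3.135, 0.004, 0.8]
force: [-7.1, -2.1, 17.5]
grip_width: 0.0612
```

step_arm(steps=[{"x": -0.0004,"y": -0.0005,"z": 0.0021,"ax": 0.1,"ay": -0.1,"az": 0,"claw": 0.05},{"x": -0.0004,"y": -0.0005,"z": 0.0021,"ax": 0.1,"ay": -0.1,"az": 0,"claw": 0.05},{"x": -0.0004,"y": -0.0005,"z": 0.0021,"ax": 0.1,"ay": -0.1,"az": 0,"claw": 0.05},{"x": -0.0004,"y": -0.0005,"z": 0.0021,"ax": 0.1,"ay": -0.1,"az": 0,"claw": 0.05},{"x": -0.0004,"y": -0.0005,"z": 0.0021,"ax": 0.1,"ay": -0.1,"az": 0,"claw": 0.05}])

```text
time_s: 25.28
ee_pos: [0.5605, 0.0149, 0.0984]
eef_rot: [3.135, 0.005, 0.8]
force: [-7.3, -2.0, 17.5]
grip_width: 0.0614
```

step_arm(steps=[{"x": -0.0004,"y": -0.0005,"z": 0.0021,"ax": 0.1,"ay": -0.1,"az": 0,"claw": 0.05},{"x": -0.0004,"y": -0.0005,"z": 0.0021,"ax": 0.1,"ay": -0.1,"az": 0,"claw": 0.05},{"x": -0.0004,"y": -0.0005,"z": 0.0021,"ax": 0.1,"ay": -0.1,"az": 0,"claw": 0.05},{"x": -0.0004,"y": -0.0005,"z": 0.0021,"ax": 0.1,"ay": -0.1,"az": 0,"claw": 0.05},{"x": -0.0004,"y": -0.0005,"z": 0.0021,"ax": 0.1,"ay": -0.1,"az": 0,"claw": 0.05}])

```text
time_s: 25.7
ee_pos: [0.5605, 0.0149, 0.0984]
eef_rot: [3.134, 0.005, 0.8]
force: [-6.6, -1.9, 17.6]
grip_width: 0.0615
```

step_arm(grip_force=35, steps=[{"x": 0,"y": 0,"z": -0.015,"ax": 0,"ay": 0,"az": 0,"claw": 0.05},{"x": 0,"y": 0,"z": -0.02,"ax": 0.4,"ay": 0.3,"az": 0,"claw": 0.05},{"x": 0,"y": 0,"z": -0.03,"ax": 0,"ay": 0,"az": 0,"claw": 0.05},{"x": 0,"y": 0,"z": -0.02,"ax": 0,"ay": 0,"az": 0,"claw": 0.05}])

```text
time_s: 26.03
ee_pos: [0.5594, 0.0157, 0.1838]
eef_rot: [-3.139, 0.002, 0.8]
force: [0.5, 0.3, -1.6]
grip_width: 0.0615
```

```bash
python3 - <<'E'
from h import *
snap("top","11"); caps("11")
plan([.462,-.283,.18],.8)
E
```

```text
z 0.0939 px [468. 252.] xy mm 564.8 -317.9 r 30.3 n 475
rows 8 pos [0.5605 0.0156 0.1871] yaw0 0.800 F [-0.1  0.2  1.8] tilt ax ay 0.03 -0.07 j6 0.73
x -0.0354 y 0.0172 z 0.0009 az -0.00
x -0.0354 y 0.0172 z 0.0009 az -0.00
x -0.0354 y 0.0172 z 0.0009 az -0.00
x -0.0354 y 0.0172 z 0.0009 az -0.00
x -0.0354 y 0.0172 z 0.0009 az -0.00
x -0.0354 y 0.0172 z 0.0009 az -0.00
x -0.0354 y 0.0172 z 0.0009 az -0.00
x -0.0354 y 0.0172 z 0.0009 az -0.00
```

step_arm(steps=[{"x": -0.035,"y": 0.017,"z": 0,"ax": 0,"ay": 0,"az": 0,"claw": 0.05},{"x": -0.035,"y": 0.017,"z": 0,"ax": 0,"ay": 0,"az": 0,"claw": 0.05},{"x": -0.035,"y": 0.017,"z": 0,"ax": 0,"ay": 0,"az": 0,"claw": 0.05},{"x": -0.035,"y": 0.017,"z": 0,"ax": 0,"ay": 0,"az": 0,"claw": 0.05}])

```text
time_s: 26.42
ee_pos: [0.5129, -0.1305, 0.1872]
eef_rot: [3.137, -0.006, 0.81]
force: [0.4, -0.5, -2.6]
grip_width: 0.0611
```

```bash
python3 - <<'E'
from h import *
snap("top","12"); caps("12")
plan([.462,-.283,.12],.8)
E
```

```text
z 0.0608 px [222. 279.] xy mm 521.7 223.2 r 29.0 n 412
rows 5 pos [ 0.5111 -0.1362  0.1871] yaw0 0.807 F [-2.1 -6.5 -2.6] tilt ax ay 0.28 -0.23 j6 0.43
x -0.0280 y 0.0132 z 0.0134 az 0.08
x -0.0280 y 0.0132 z 0.0134 az 0.08
x -0.0280 y 0.0133 z 0.0134 az 0.08
x -0.0280 y 0.0133 z 0.0134 az 0.08
x -0.0279 y 0.0134 z 0.0134 az 0.08
```

View pics/top12.png

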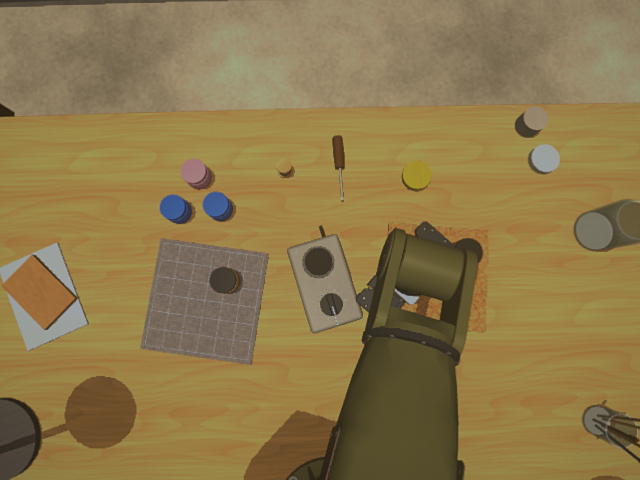

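Jar3 is still at (222,279), jar1 is on the cork at (468,251), and the dial's mark points down to the long tick.

step_arm(steps=[{"x": -0.027,"y": 0.013,"z": 0.008,"ax": 0.2,"ay": -0.2,"az": 0.3,"claw": 0.05},{"x": -0.027,"y": 0.013,"z": 0.008,"ax": 0,"ay": 0,"az": 0,"claw": 0.05},{"x": -0.027,"y": 0.013,"z": 0.01,"ax": 0,"ay": 0,"az": 0,"claw": 0.05},{"x": -0.027,"y": 0.013,"z": 0.01,"ax": 0,"ay": 0,"az": 0,"claw": 0.05},{"x": -0.018,"y": 0.009,"z": 0.01,"ax": 0,"ay": 0,"az": 0,"claw": 0.05}])

```text
time_s: 26.88
ee_pos: [0.4656, -0.2749, 0.1387]
eef_rot: [3.136, -0.003, 0.801]
force: [-0.3, -0.5, -2.8]
grip_width: 0.0616
```

```bash
python3 - <<'E'
from h import *
plan([.462,-.283,.042],.8)
E
```

```text
rows 3 pos [ 0.4656 -0.2749  0.1387] yaw0 0.801 F [-0.3 -0.5 -2.8] tilt ax ay 0.32 -0.17 j6 0.17
x -0.0029 y 0.0008 z 0.0322 az 0.01
x -0.0028 y 0.0009 z 0.0322 az 0.01
x -0.0028 y 0.0010 z 0.0322 az 0.01
```

step_arm(steps=[{"x": -0.003,"y": 0.001,"z": 0.025,"ax": 0.3,"ay": -0.2,"az": 0,"claw": 0.05},{"x": -0.003,"y": 0.001,"z": 0.025,"ax": 0,"ay": 0,"az": 0,"claw": 0.05},{"x": -0.002,"y": 0,"z": 0.025,"ax": 0,"ay": 0,"az": 0,"claw": 0.05},{"x": 0,"y": 0,"z": 0.018,"ax": 0,"ay": 0,"az": 0,"claw": 0.05},{"x": 0,"y": 0,"z": 0,"ax": 0,"ay": 0,"az": 0,"claw": 0.05}])

```text
time_s: 27.3
ee_pos: [0.4584, -0.2865, 0.0376]
eef_rot: [-3.141, 0.001, 0.794]
force: [-0.4, -0.2, -3.0]
grip_width: 0.0613
```

```bash
python3 - <<'E'
from h import *
plan([.462,-.283,.037],.8)
E
```

```text
rows 1 pos [ 0.4584 -0.2865  0.0376] yaw0 0.794 F [-0.4 -0.2 -3. ] tilt ax ay -0.01 0.04 j6 0.15
x 0.0050 y 0.0001 z 0.0006 az -0.36
```

step_arm(steps=[{"x": 0,"y": 0,"z": 0.0015,"ax": 0,"ay": 0,"az": 0,"claw": 0.05},{"x": 0,"y": 0,"z": 0.0015,"ax": 0,"ay": 0,"az": 0,"claw": 0.05}])

```text
time_s: 27.47
ee_pos: [0.4586, -0.2866, 0.036]
eef_rot: [-3.141, 0.001, 0.794]
force: [-9.6, 5.4, 23.0]
grip_width: 0.0614
```

step_arm(steps=[{"x": 0,"y": 0,"z": -0.0005,"ax": 0,"ay": 0,"az": 0,"claw": 0.064},{"x": 0,"y": 0,"z": 0,"ax": 0,"ay": 0,"az": 0,"claw": 0.08},{"x": 0,"y": 0,"z": 0,"ax": 0,"ay": 0,"az": 0,"claw": 0.094},{"x": 0,"y": 0,"z": 0,"ax": 0,"ay": 0,"az": 0,"claw": 0.094},{"x": 0,"y": 0,"z": 0,"ax": 0,"ay": 0,"az": 0,"claw": 0.094}])

```text
time_s: 27.88
ee_pos: [0.4613, -0.2875, 0.0417]
eef_rot: [3.134, -0.001, 0.795]
force: [0.0, 0.2, -0.4]
grip_width: 0.0873
```

step_arm(steps=[{"x": 0,"y": 0,"z": -0.015,"ax": 0,"ay": 0,"az": 0,"claw": 0.094},{"x": 0,"y": 0,"z": -0.03,"ax": 0,"ay": 0,"az": 0,"claw": 0.094},{"x": 0,"y": 0,"z": -0.035,"ax": 0,"ay": 0,"az": 0,"claw": 0.094},{"x": 0,"y": 0,"z": -0.04,"ax": 0,"ay": 0,"az": 0,"claw": 0.094},{"x": 0,"y": 0,"z": -0.04,"ax": 0,"ay": 0,"az": 0,"claw": 0.094}])

```text
time_s: 28.3
ee_pos: [0.4575, -0.2844, 0.1998]
eef_rot: [-3.135, 0.002, 0.795]
force: [1.1, 0.0, 0.0]
grip_width: 0.0941
```

```bash
python3 - <<'E'
from h import *
o,_,_=snap("wrist","13"); caps("13","wrist",o,270)
plan([.523,.2235,.20],1.36,16)
E
```

```text
z 0.0798 px [323. 238.] xy mm 457.0 -287.8 r 30.3 n 3462
z 0.0936 px [440. 183.] xy mm 566.6 -316.8 r 31.6 n 2278
z 0.0938 px [448. 175.] xy mm 567.1 -317.0 r 31.6 n 4772
z 0.0796 px [327. 240.] xy mm 456.7 -287.8 r 30.4 n 1710
rows 16 pos [ 0.4597 -0.2859  0.2084] yaw0 0.795 F [ 0.5 -0.5  6.7] tilt ax ay 0.25 0.07 j6 0.15
x 0.0255 y -0.0195 z 0.0004 az -2.02
x 0.0262 y -0.0186 z 0.0005 az -2.02
x 0.0268 y -0.0176 z 0.0005 az -2.02
x 0.0274 y -0.0167 z 0.0005 az -2.02
x 0.0280 y -0.0157 z 0.0005 az -2.02
x 0.0285 y -0.0147 z 0.0005 az -2.02
x 0.0290 y -0.0137 z 0.0005 az -2.02
x 0.0295 y -0.0126 z 0.0005 az -2.02
x 0.0299 y -0.0116 z 0.0005 az -2.02
x 0.0303 y -0.0105 z 0.0005 az -2.02
x 0.0307 y -0.0095 z 0.0005 az -2.02
x 0.0310 y -0.0084 z 0.0005 az -2.02
x 0.0313 y -0.0073 z 0.0005 az -2.02
x 0.0315 y -0.0062 z 0.0005 az -2.02
x 0.0317 y -0.0050 z 0.0005 az -2.02
x 0.0318 y -0.0039 z 0.0005 az -2.02
```

View pics/wrist13.png

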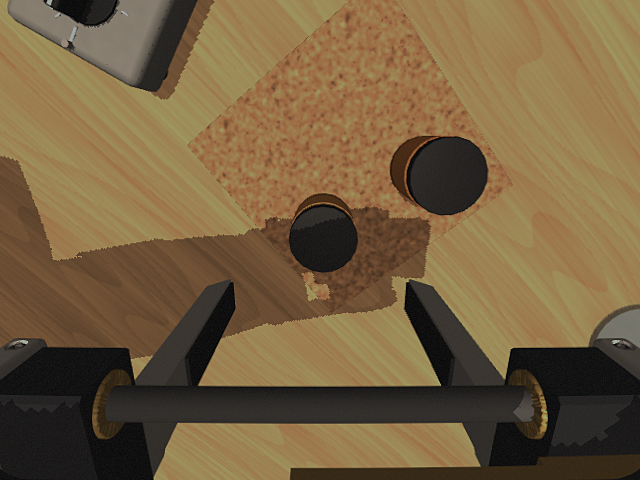

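Jar2 stands at (323,238) and jar1 at (448,175), both upright on the cork. Measured positions are (0.457,−0.288) and (0.567,−0.317). Next is jar3.

```bash
python3 - <<'E'
from h import *
plan([.523,.2235,.20],.8,14)
E
```

```text
rows 14 pos [ 0.4597 -0.2859  0.2084] yaw0 0.795 F [ 0.5 -0.5  6.7] tilt ax ay 0.25 -0.01 j6 0.15
x 0.0291 y -0.0223 z 0.0005 az -0.02
x 0.0291 y -0.0222 z 0.0005 az -0.02
x 0.0292 y -0.0222 z 0.0005 az -0.02
x 0.0292 y -0.0222 z 0.0005 az -0.02
x 0.0292 y -0.0222 z 0.0005 az -0.02
x 0.0292 y -0.0222 z 0.0005 az -0.02
x 0.0292 y -0.0222 z 0.0005 az -0.02
x 0.0292 y -0.0222 z 0.0006 az -0.02
x 0.0292 y -0.0222 z 0.0006 az -0.02
x 0.0292 y -0.0222 z 0.0006 az -0.02
x 0.0292 y -0.0222 z 0.0006 az -0.02
x 0.0292 y -0.0221 z 0.0006 az -0.02
x 0.0292 y -0.0221 z 0.0006 az -0.02
x 0.0292 y -0.0221 z 0.0006 az -0.02
```

step_arm(steps=[{"x": 0.029,"y": -0.022,"z": 0,"ax": 0.2,"ay": 0,"az": 0,"claw": 0.094},{"x": 0.029,"y": -0.022,"z": 0,"ax": 0,"ay": 0,"az": 0,"claw": 0.094},{"x": 0.029,"y": -0.022,"z": 0,"ax": 0,"ay": 0,"az": 0,"claw": 0.094},{"x": 0.029,"y": -0.022,"z": 0,"ax": 0,"ay": 0,"az": 0,"claw": 0.094},{"x": 0.029,"y": -0.022,"z": 0,"ax": 0,"ay": 0,"az": 0,"claw": 0.094}])

```text
time_s: 28.77
ee_pos: [0.4843, -0.1054, 0.2131]
eef_rot: [3.129, -0.003, 0.786]
force: [0.5, -0.9, -0.3]
grip_width: 0.094
```

step_arm(steps=[{"x": 0.029,"y": -0.022,"z": 0,"ax": 0,"ay": 0,"az": 0,"claw": 0.094},{"x": 0.029,"y": -0.022,"z": 0,"ax": 0,"ay": 0,"az": 0,"claw": 0.094},{"x": 0.029,"y": -0.022,"z": 0,"ax": 0,"ay": 0,"az": 0,"claw": 0.094},{"x": 0.029,"y": -0.022,"z": 0,"ax": 0,"ay": 0,"az": 0,"claw": 0.094}])

```text
time_s: 29.1
ee_pos: [0.5038, 0.0462, 0.2129]
eef_rot: [3.126, -0.005, 0.785]
force: [0.1, -0.1, -0.1]
grip_width: 0.0939
```

```bash
python3 - <<'E'
from h import *
o,_,_=snap("wrist","14"); caps("14","wrist",o,270)
plan([.523,.2235,.15],.8)
E
```

```text
z 0.0798 px [387. 218.] xy mm 557.5 11.2 r 30.0 n 3245
z 0.0796 px [391. 216.] xy mm 557.7 11.3 r 29.7 n 1597
z 0.0609 px [186.  69.] xy mm 523.3 224.7 r 29.6 n 3937
rows 5 pos [0.5042 0.0513 0.2128] yaw0 0.788 F [-0.2  3.6  0.2] tilt ax ay 0.81 -0.35 j6 0.82
x 0.0270 y -0.0218 z 0.0124 az -0.14
x 0.0271 y -0.0217 z 0.0125 az -0.14
x 0.0271 y -0.0216 z 0.0125 az -0.14
x 0.0272 y -0.0215 z 0.0125 az -0.14
x 0.0273 y -0.0214 z 0.0125 az -0.14
```

step_arm(steps=[{"x": 0.027,"y": -0.0215,"z": 0.008,"ax": 0.8,"ay": -0.3,"az": -0.6,"claw": 0.094},{"x": 0.027,"y": -0.0215,"z": 0.008,"ax": 0,"ay": 0,"az": 0,"claw": 0.094},{"x": 0.027,"y": -0.0215,"z": 0.008,"ax": 0,"ay": 0,"az": 0,"claw": 0.094},{"x": 0.027,"y": -0.0215,"z": 0.008,"ax": 0,"ay": 0,"az": 0,"claw": 0.094},{"x": 0.027,"y": -0.021,"z": 0.008,"ax": 0,"ay": 0,"az": 0,"claw": 0.094}])

```text
time_s: 29.57
ee_pos: [0.5229, 0.2284, 0.1733]
eef_rot: [3.138, -0.005, 0.798]
force: [-0.6, -0.6, 0.3]
grip_width: 0.0941
```

```bash
python3 - <<'E'
from h import *
plan([.523,.2242,.11],.8)
E
```

```text
rows 2 pos [0.5229 0.2284 0.1733] yaw0 0.798 F [-0.6 -0.6  0.3] tilt ax ay 0.21 -0.29 j6 1.12
x -0.0016 y 0.0014 z 0.0317 az -0.06
x -0.0015 y 0.0014 z 0.0317 az -0.06
```

step_arm(steps=[{"x": -0.003,"y": 0.003,"z": 0.03,"ax": 0.2,"ay": -0.3,"az": 0,"claw": 0.094},{"x": 0,"y": 0,"z": 0.03,"ax": 0,"ay": 0,"az": 0,"claw": 0.094},{"x": 0,"y": 0,"z": 0.015,"ax": 0,"ay": 0,"az": 0,"claw": 0.094},{"x": 0,"y": 0,"z": 0,"ax": 0,"ay": 0,"az": 0,"claw": 0.094}])

```text
time_s: 29.9
ee_pos: [0.5224, 0.2318, 0.0937]
eef_rot: [-3.141, -0.001, 0.807]
force: [-0.2, -0.4, 0.1]
grip_width: 0.0939
```

```bash
python3 - <<'E'
from h import *
plan([.523,.2242,.018],.8)
E
```

```text
rows 2 pos [0.5224 0.2318 0.0937] yaw0 0.807 F [-0.2 -0.4  0.1] tilt ax ay -0.01 -0.08 j6 1.12
x -0.0026 y 0.0028 z 0.0378 az 0.19
x -0.0026 y 0.0028 z 0.0378 az 0.19
```

step_arm(steps=[{"x": -0.0052,"y": 0.0056,"z": 0.008,"ax": 0,"ay": 0,"az": 0.2,"claw": 0.094},{"x": 0,"y": 0,"z": 0.01,"ax": 0,"ay": 0,"az": 0,"claw": 0.094},{"x": 0,"y": 0,"z": 0,"ax": 0,"ay": 0,"az": 0,"claw": 0.094}])

```text
time_s: 30.15
ee_pos: [0.5235, 0.2233, 0.0755]
eef_rot: [3.141, -0.003, 0.803]
force: [0.5, 0.7, -0.3]
grip_width: 0.0939
```

```bash
python3 - <<'E'
from h import *
plan([.523,.2242,.018],.8)
E
```

```text
rows 2 pos [0.5235 0.2233 0.0755] yaw0 0.803 F [ 0.5  0.7 -0.3] tilt ax ay 0.03 -0.14 j6 1.11
x 0.0001 y -0.0005 z 0.0288 az 0.07
x 0.0001 y -0.0005 z 0.0288 az 0.07
```

step_arm(steps=[{"x": 0,"y": 0,"z": 0.02,"ax": 0,"ay": -0.1,"az": 0,"claw": 0.094},{"x": 0,"y": 0,"z": 0.02,"ax": 0,"ay": 0,"az": 0,"claw": 0.094},{"x": 0,"y": 0,"z": 0.016,"ax": 0,"ay": 0,"az": 0,"claw": 0.094},{"x": 0,"y": 0,"z": 0,"ax": 0,"ay": 0,"az": 0,"claw": 0.094}])

```text
time_s: 30.48
ee_pos: [0.5266, 0.2228, 0.0218]
eef_rot: [3.137, -0.008, 0.8]
force: [0.1, 0.3, 0.1]
grip_width: 0.0939
```

```bash
python3 - <<'E'
from h import *
plan([.523,.2242,.015],.8)
E
```

```text
rows 1 pos [0.5266 0.2228 0.0218] yaw0 0.800 F [0.1 0.3 0.1] tilt ax ay 0.24 -0.45 j6 1.11
x -0.0016 y -0.0036 z 0.0067 az 0.01
```

step_arm(grip_force=30, steps=[{"x": -0.0016,"y": -0.0036,"z": 0.006,"ax": 0.2,"ay": -0.4,"az": 0,"claw": 0.094},{"x": 0,"y": 0,"z": 0.003,"ax": 0,"ay": 0,"az": 0,"claw": 0.07},{"x": 0,"y": 0,"z": 0.002,"ax": 0,"ay": 0,"az": 0,"claw": 0.05},{"x": 0,"y": 0,"z": 0,"ax": 0,"ay": 0,"az": 0,"claw": 0.045}])

```text
time_s: 30.82
ee_pos: [0.5245, 0.2245, 0.0136]
eef_rot: [3.139, -0.004, 0.799]
force: [0.6, 1.0, -0.3]
grip_width: 0.0773
```

```bash
python3 - <<'E'
from h import *
plan([.523,.2242,.016],.8)
E
```

```text
rows 1 pos [0.5245 0.2245 0.0136] yaw0 0.799 F [ 0.6  1.  -0.3] tilt ax ay 0.13 -0.25 j6 1.11
x -0.0013 y -0.0009 z -0.0024 az -0.04
```

step_arm(steps=[{"x": -0.001,"y": -0.0005,"z": 0,"ax": 0.1,"ay": -0.2,"az": 0,"claw": 0.045},{"x": 0,"y": 0,"z": 0,"ax": 0,"ay": 0,"az": 0,"claw": 0.045},{"x": 0,"y": 0,"z": 0,"ax": 0,"ay": 0,"az": 0,"claw": 0.045},{"x": 0,"y": 0,"z": 0,"ax": 0,"ay": 0,"az": 0,"claw": 0.045},{"x": 0,"y": 0,"z": 0,"ax": 0,"ay": 0,"az": 0,"claw": 0.045}])

```text
time_s: 31.23
ee_pos: [0.5242, 0.2244, 0.0155]
eef_rot: [3.14, -0.003, 0.799]
force: [0.2, 0.4, -1.4]
grip_width: 0.0596
```

```bash
python3 - <<'E'
from h import *
plan([.523,.2242,.016],.8)
E
```

```text
rows 1 pos [0.5242 0.2244 0.0155] yaw0 0.799 F [ 0.2  0.4 -1.4] tilt ax ay 0.09 -0.16 j6 1.11
x -0.0010 y -0.0007 z -0.0005 az -0.04
```

step_arm(steps=[{"x": 0,"y": 0,"z": 0,"ax": 0,"ay": 0,"az": 0,"claw": 0.045},{"x": 0,"y": 0,"z": -0.025,"ax": 0.1,"ay": -0.1,"az": 0,"claw": 0.045},{"x": 0,"y": 0,"z": -0.035,"ax": 0,"ay": 0,"az": 0,"claw": 0.045},{"x": 0,"y": 0,"z": -0.04,"ax": 0,"ay": 0,"az": 0,"claw": 0.045},{"x": 0,"y": 0,"z": -0.03,"ax": 0,"ay": 0,"az": 0,"claw": 0.045}])

```text
time_s: 31.65
ee_pos: [0.5202, 0.2228, 0.1422]
eef_rot: [-3.134, 0.013, 0.799]
force: [0.5, 0.7, -1.9]
grip_width: 0.0596
```

```bash
python3 - <<'E'
from h import *
plan([.557,.0115,.15],.8)
E
```

```text
rows 6 pos [0.5202 0.2228 0.1422] yaw0 0.799 F [ 0.5  0.7 -1.9] tilt ax ay -0.42 0.75 j6 1.11
x -0.0210 y 0.0289 z -0.0012 az -0.01
x -0.0210 y 0.0289 z -0.0013 az -0.01
x -0.0210 y 0.0289 z -0.0013 az -0.01
x -0.0210 y 0.0289 z -0.0013 az -0.01
x -0.0210 y 0.0289 z -0.0013 az -0.01
x -0.0210 y 0.0289 z -0.0013 az -0.01
```

step_arm(steps=[{"x": -0.021,"y": 0.029,"z": -0.001,"ax": -0.4,"ay": 0.7,"az": 0,"claw": 0.045},{"x": -0.021,"y": 0.029,"z": -0.001,"ax": 0,"ay": 0,"az": 0,"claw": 0.045},{"x": -0.021,"y": 0.029,"z": -0.001,"ax": 0,"ay": 0,"az": 0,"claw": 0.045},{"x": -0.021,"y": 0.029,"z": -0.001,"ax": 0,"ay": 0,"az": 0,"claw": 0.045},{"x": -0.016,"y": 0.022,"z": 0,"ax": 0,"ay": 0,"az": 0,"claw": 0.045}])

```text
time_s: 32.07
ee_pos: [0.5523, 0.0548, 0.1553]
eef_rot: [3.135, -0.012, 0.808]
force: [0.2, 0.7, -1.3]
grip_width: 0.0596
```

```bash
python3 - <<'E'
from h import *
plan([.557,.0115,.14],.8)
E
```

```text
rows 2 pos [0.5523 0.0548 0.1553] yaw0 0.808 F [ 0.2  0.7 -1.3] tilt ax ay 0.40 -0.67 j6 0.79
x -0.0141 y 0.0166 z 0.0076 az 0.24
x -0.0140 y 0.0167 z 0.0077 az 0.24
```

step_arm(steps=[{"x": -0.0135,"y": 0.016,"z": 0.007,"ax": 0.4,"ay": -0.6,"az": 0.3,"claw": 0.045},{"x": -0.0115,"y": 0.014,"z": 0.007,"ax": 0,"ay": 0,"az": 0,"claw": 0.045},{"x": 0,"y": 0,"z": 0,"ax": 0,"ay": 0,"az": 0,"claw": 0.045}])

```text
time_s: 32.32
ee_pos: [0.5572, 0.0089, 0.1413]
eef_rot: [3.141, -0.001, 0.798]
force: [0.4, 0.4, -2.0]
grip_width: 0.0597
```

```bash
python3 - <<'E'
from h import *
o,im,d=snap("scene","15"); cv2.imwrite("pics/cs15.png",cv2.resize(im[120:320,270:470],None,fx=3,fy=3,interpolation=cv2.INTER_CUBIC))
heldcap("15",.187);plan([.557,.0115,.098],.8)
E
```

```text
[(np.float64(0.175), np.int64(11)), (np.float64(0.176), np.int64(12)), (np.float64(0.177), np.int64(13)), (np.float64(0.178), np.int64(17)), (np.float64(0.179), np.int64(14)), (np.float64(0.18), np.int64(13)), (np.float64(0.181), np.int64(16)), (np.float64(0.182), np.int64(15)), (np.float64(0.183), np.int64(11)), (np.float64(0.184), np.int64(21)), (np.float64(0.185), np.int64(54)), (np.float64(0.186), np.int64(83)), (np.float64(0.187), np.int64(163)), (np.float64(0.188), np.int64(154)), (np.float64(0.189), np.int64(91)), (np.float64(0.19), np.int64(28)), (np.float64(0.191), np.int64(10)), (np.float64(0.192), np.int64(3)), (np.float64(0.193), np.int64(8)), (np.float64(0.194), np.int64(6)), (np.float64(0.195), np.int64(3)), (np.float64(0.196), np.int64(4)), (np.float64(0.197), np.int64(7)), (np.float64(0.198), np.int64(7))]
glass n 460 z [0.0803 0.1558 0.253 ] xy [0.57050871 0.02376734]
circle [0.55819273 0.00854954] 0.028050631488031375 minus tcp [ 0.00093168 -0.0016439 ]
rows 2 pos [0.5573 0.0102 0.1418] yaw0 0.798 F [ 0.4 -0.5 -2. ] tilt ax ay 0.06 -0.09 j6 0.72
x 0.0003 y -0.0006 z 0.0219 az -0.05
x 0.0004 y -0.0006 z 0.0219 az -0.05
```

View pics/cs15.png

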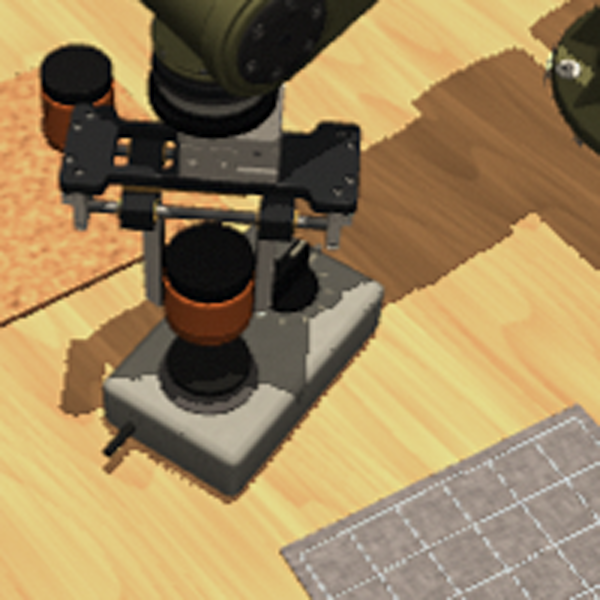

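Jar3 is upright over the pad, base about z 0.129. Lowering.

step_arm(grip_force=45, steps=[{"x": 0.0005,"y": -0.001,"z": 0.02,"ax": 0,"ay": 0,"az": 0,"claw": 0.045},{"x": 0,"y": 0,"z": 0.015,"ax": 0,"ay": 0,"az": 0,"claw": 0.045},{"x": 0,"y": 0,"z": 0.006,"ax": 0,"ay": 0,"az": 0,"claw": 0.045},{"x": 0,"y": 0,"z": 0,"ax": 0,"ay": 0,"az": 0,"claw": 0.045}])

```text
time_s: 32.7
ee_pos: [0.5574, 0.0136, 0.101]
eef_rot: [3.139, -0.004, 0.799]
force: [0.6, -0.3, -1.6]
grip_width: 0.059
```

```bash
python3 - <<'E'
from h import *
plan([.557,.0112,.0825],.8)
E
```

```text
rows 1 pos [0.5574 0.0136 0.101 ] yaw0 0.799 F [ 0.6 -0.3 -1.6] tilt ax ay 0.13 -0.20 j6 0.73
x -0.0021 y 0.0013 z 0.0185 az -0.07
```

step_arm(steps=[{"x": -0.0025,"y": 0.001,"z": 0.005,"ax": 0.1,"ay": -0.2,"az": 0,"claw": 0.045},{"x": 0,"y": 0,"z": 0.004,"ax": 0,"ay": 0,"az": 0,"claw": 0.045},{"x": 0,"y": 0,"z": 0.004,"ax": 0,"ay": 0,"az": 0,"claw": 0.045},{"x": 0,"y": 0,"z": 0.004,"ax": 0,"ay": 0,"az": 0,"claw": 0.045}])

```text
time_s: 33.03
ee_pos: [0.5574, 0.0124, 0.086]
eef_rot: [3.139, -0.002, 0.801]
force: [-2.2, -0.6, 5.0]
grip_width: 0.0596
```

step_arm(steps=[{"x": 0,"y": 0,"z": 0.003,"ax": 0.1,"ay": -0.1,"az": 0,"claw": 0.045},{"x": 0,"y": -0.0003,"z": 0.0022,"ax": 0.1,"ay": -0.1,"az": 0,"claw": 0.045}])

```text
time_s: 33.2
ee_pos: [0.5577, 0.0125, 0.0819]
eef_rot: [3.141, 0.001, 0.801]
force: [-11.0, -1.0, 32.4]
grip_width: 0.0591
```

```bash
python3 - <<'E'
from h import *
plan([.557,.0112,.0825],.8)
E
```

```text
rows 1 pos [0.5577 0.0125 0.0819] yaw0 0.801 F [-11.   -1.   32.4] tilt ax ay 0.05 0.04 j6 0.73
x -0.0014 y 0.0004 z -0.0006 az 0.05
```

Fully down. Holding with the same gentle bias.

step_arm(steps=[{"x": -0.0003,"y": -0.0005,"z": 0.0015,"ax": 0.1,"ay": -0.1,"az": 0,"claw": 0.045},{"x": -0.0003,"y": -0.0005,"z": 0.0021,"ax": 0.1,"ay": -0.1,"az": 0,"claw": 0.045},{"x": -0.0003,"y": -0.0005,"z": 0.0021,"ax": 0.1,"ay": -0.1,"az": 0,"claw": 0.045},{"x": -0.0003,"y": -0.0005,"z": 0.0021,"ax": 0.1,"ay": -0.1,"az": 0,"claw": 0.045},{"x": -0.0003,"y": -0.0005,"z": 0.0021,"ax": 0.1,"ay": -0.1,"az": 0,"claw": 0.045}])

```text
time_s: 33.62
ee_pos: [0.5577, 0.0125, 0.082]
eef_rot: [-3.141, 0.004, 0.801]
force: [-9.3, -2.0, 20.3]
grip_width: 0.0593
```

step_arm(steps=[{"x": -0.0003,"y": -0.0005,"z": 0.0021,"ax": 0.1,"ay": -0.1,"az": 0,"claw": 0.045},{"x": -0.0003,"y": -0.0005,"z": 0.0021,"ax": 0.1,"ay": -0.1,"az": 0,"claw": 0.045},{"x": -0.0003,"y": -0.0005,"z": 0.0021,"ax": 0.1,"ay": -0.1,"az": 0,"claw": 0.045},{"x": -0.0003,"y": -0.0005,"z": 0.0021,"ax": 0.1,"ay": -0.1,"az": 0,"claw": 0.045},{"x": -0.0003,"y": -0.0005,"z": 0.0021,"ax": 0.1,"ay": -0.1,"az": 0,"claw": 0.045}])

```text
time_s: 34.03
ee_pos: [0.5577, 0.0125, 0.0819]
eef_rot: [-3.141, 0.007, 0.801]
force: [-9.5, -1.1, 20.7]
grip_width: 0.0596
```

step_arm(steps=[{"x": -0.0003,"y": -0.0005,"z": 0.0021,"ax": 0.1,"ay": -0.1,"az": 0,"claw": 0.045},{"x": -0.0003,"y": -0.0005,"z": 0.0021,"ax": 0.1,"ay": -0.1,"az": 0,"claw": 0.045},{"x": -0.0003,"y": -0.0005,"z": 0.0021,"ax": 0.1,"ay": -0.1,"az": 0,"claw": 0.045},{"x": -0.0003,"y": -0.0005,"z": 0.0021,"ax": 0.1,"ay": -0.1,"az": 0,"claw": 0.045},{"x": -0.0003,"y": -0.0005,"z": 0.0021,"ax": 0.1,"ay": -0.1,"az": 0,"claw": 0.045}])

```text
time_s: 34.45
ee_pos: [0.5577, 0.0125, 0.0819]
eef_rot: [-3.141, 0.01, 0.8]
force: [-9.9, -0.7, 21.6]
grip_width: 0.0595
```

step_arm(steps=[{"x": -0.0003,"y": -0.0005,"z": 0.0021,"ax": 0.1,"ay": -0.1,"az": 0,"claw": 0.045},{"x": -0.0003,"y": -0.0005,"z": 0.0021,"ax": 0.1,"ay": -0.1,"az": 0,"claw": 0.045},{"x": -0.0003,"y": -0.0005,"z": 0.0021,"ax": 0.1,"ay": -0.1,"az": 0,"claw": 0.045},{"x": -0.0003,"y": -0.0005,"z": 0.0021,"ax": 0.1,"ay": -0.1,"az": 0,"claw": 0.045},{"x": -0.0003,"y": -0.0005,"z": 0.0021,"ax": 0.1,"ay": -0.1,"az": 0,"claw": 0.045}])

```text
time_s: 34.87
ee_pos: [0.5577, 0.0125, 0.082]
eef_rot: [-3.14, 0.012, 0.8]
force: [-9.3, 0.2, 20.9]
grip_width: 0.0593
```

step_arm(steps=[{"x": -0.0003,"y": -0.0005,"z": 0.0021,"ax": 0.1,"ay": -0.1,"az": 0,"claw": 0.045},{"x": -0.0003,"y": -0.0005,"z": 0.0021,"ax": 0.1,"ay": -0.1,"az": 0,"claw": 0.045},{"x": -0.0003,"y": -0.0005,"z": 0.0021,"ax": 0.1,"ay": -0.1,"az": 0,"claw": 0.045},{"x": -0.0003,"y": -0.0005,"z": 0.0021,"ax": 0.1,"ay": -0.1,"az": 0,"claw": 0.045},{"x": -0.0003,"y": -0.0005,"z": 0.0021,"ax": 0.1,"ay": -0.1,"az": 0,"claw": 0.045}])

```text
time_s: 35.28
ee_pos: [0.5577, 0.0125, 0.082]
eef_rot: [-3.14, 0.014, 0.8]
force: [-9.9, -1.4, 20.8]
grip_width: 0.0593
```

step_arm(steps=[{"x": -0.0003,"y": -0.0005,"z": 0.0021,"ax": 0.1,"ay": -0.1,"az": 0,"claw": 0.045},{"x": -0.0003,"y": -0.0005,"z": 0.0021,"ax": 0.1,"ay": -0.1,"az": 0,"claw": 0.045},{"x": -0.0003,"y": -0.0005,"z": 0.0021,"ax": 0.1,"ay": -0.1,"az": 0,"claw": 0.045},{"x": -0.0003,"y": -0.0005,"z": 0.0021,"ax": 0.1,"ay": -0.1,"az": 0,"claw": 0.045},{"x": -0.0003,"y": -0.0005,"z": 0.0021,"ax": 0.1,"ay": -0.1,"az": 0,"claw": 0.045}])

```text
time_s: 35.7
ee_pos: [0.5577, 0.0125, 0.082]
eef_rot: [-3.14, 0.017, 0.799]
force: [-10.9, -0.1, 21.2]
grip_width: 0.0591
```

step_arm(steps=[{"x": -0.0003,"y": -0.0005,"z": 0.0021,"ax": 0.1,"ay": -0.1,"az": 0,"claw": 0.045},{"x": -0.0003,"y": -0.0005,"z": 0.0021,"ax": 0.1,"ay": -0.1,"az": 0,"claw": 0.045},{"x": -0.0003,"y": -0.0005,"z": 0.0021,"ax": 0.1,"ay": -0.1,"az": 0,"claw": 0.045},{"x": -0.0003,"y": -0.0005,"z": 0.0021,"ax": 0.1,"ay": -0.1,"az": 0,"claw": 0.045},{"x": -0.0003,"y": -0.0005,"z": 0.0021,"ax": 0.1,"ay": -0.1,"az": 0,"claw": 0.045}])

```text
time_s: 36.12
ee_pos: [0.5577, 0.0125, 0.082]
eef_rot: [-3.14, 0.019, 0.799]
force: [-9.9, -0.7, 21.1]
grip_width: 0.0595
```

step_arm(grip_force=35, steps=[{"x": 0,"y": 0,"z": -0.015,"ax": 0,"ay": 0,"az": 0,"claw": 0.045},{"x": 0,"y": 0,"z": -0.02,"ax": 0,"ay": 0.8,"az": 0,"claw": 0.045},{"x": 0,"y": 0,"z": -0.035,"ax": 0,"ay": 0,"az": 0,"claw": 0.045},{"x": 0,"y": 0,"z": -0.03,"ax": 0,"ay": 0,"az": 0,"claw": 0.045},{"x": 0,"y": 0,"z": -0.01,"ax": 0,"ay": 0,"az": 0,"claw": 0.045}])

```text
time_s: 36.53
ee_pos: [0.5581, 0.0132, 0.1944]
eef_rot: [-3.138, 0.006, 0.799]
force: [0.0, 0.3, -1.0]
grip_width: 0.0592
```

```bash
python3 - <<'E'
from h import *
snap("top","16"); caps("16")
plan([.547,-.213,.16],.8)
E
```

```text
z 0.0801 px [458. 304.] xy mm 454.0 -289.2 r 29.1 n 343
z 0.0940 px [467. 251.] xy mm 566.1 -317.9 r 30.3 n 439
rows 6 pos [0.5584 0.0132 0.1947] yaw0 0.799 F [ 0.5  0.2 -0. ] tilt ax ay -0.18 0.28 j6 0.73
x -0.0283 y 0.0250 z 0.0058 az -0.01
x -0.0283 y 0.0250 z 0.0058 az -0.01
x -0.0283 y 0.0249 z 0.0058 az -0.01
x -0.0283 y 0.0249 z 0.0058 az -0.01
x -0.0283 y 0.0249 z 0.0058 az -0.01
x -0.0284 y 0.0249 z 0.0058 az -0.01
```

View pics/top16.png

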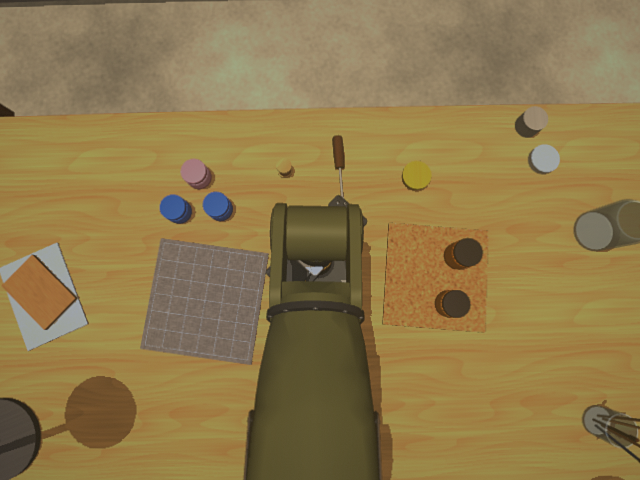

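Jars 1 (467,251) and 2 (455,304) are unmoved. The free area is the left half of the board. Carrying jar3 there.

step_arm(steps=[{"x": -0.028,"y": 0.024,"z": 0.003,"ax": -0.1,"ay": 0.2,"az": 0,"claw": 0.045},{"x": -0.028,"y": 0.024,"z": 0.003,"ax": 0,"ay": 0,"az": 0,"claw": 0.045},{"x": -0.028,"y": 0.024,"z": 0.003,"ax": 0,"ay": 0,"az": 0,"claw": 0.045},{"x": -0.028,"y": 0.024,"z": 0.003,"ax": 0,"ay": 0,"az": 0,"claw": 0.045},{"x": -0.024,"y": 0.021,"z": 0.003,"ax": 0,"ay": 0,"az": 0,"claw": 0.045}])

```text
time_s: 37.0
ee_pos: [0.5472, -0.166, 0.1732]
eef_rot: [-3.138, 0.001, 0.809]
force: [1.5, 0.5, -1.4]
grip_width: 0.0592
```

```bash
python3 - <<'E'
from h import *
plan([.54,-.213,.12],.8)
E
```

```text
rows 2 pos [ 0.5472 -0.166   0.1732] yaw0 0.809 F [ 1.5  0.5 -1.4] tilt ax ay -0.21 0.05 j6 0.40
x -0.0194 y 0.0137 z 0.0266 az 0.26
x -0.0194 y 0.0138 z 0.0266 az 0.26
```

step_arm(steps=[{"x": -0.017,"y": 0.012,"z": 0.02,"ax": -0.1,"ay": 0,"az": 0.5,"claw": 0.045},{"x": -0.015,"y": 0.011,"z": 0.025,"ax": 0,"ay": 0,"az": 0,"claw": 0.045},{"x": 0,"y": 0,"z": 0.025,"ax": 0,"ay": 0,"az": 0,"claw": 0.045},{"x": 0,"y": 0,"z": 0,"ax": 0,"ay": 0,"az": 0,"claw": 0.045}])

```text
time_s: 37.33
ee_pos: [0.5376, -0.2128, 0.093]
eef_rot: [-3.135, 0.003, 0.793]
force: [-0.9, 1.0, -3.5]
grip_width: 0.0597
```

```bash
python3 - <<'E'
from h import *
plan([.54,-.213,.021],.8)
E
```

```text
rows 2 pos [ 0.5376 -0.2128  0.093 ] yaw0 0.793 F [-0.9  1.  -3.5] tilt ax ay -0.37 0.19 j6 0.34
x 0.0009 y 0.0012 z 0.0360 az -0.21
x 0.0008 y 0.0010 z 0.0360 az -0.21
```

step_arm(steps=[{"x": 0.001,"y": 0.001,"z": 0.025,"ax": -0.3,"ay": 0.2,"az": -0.3,"claw": 0.045},{"x": 0,"y": 0,"z": 0.025,"ax": 0,"ay": 0,"az": 0,"claw": 0.045},{"x": 0,"y": 0,"z": 0.014,"ax": 0,"ay": 0,"az": 0,"claw": 0.045},{"x": 0,"y": 0,"z": 0,"ax": 0,"ay": 0,"az": 0,"claw": 0.045}])

```text
time_s: 37.67
ee_pos: [0.5378, -0.2116, 0.0245]
eef_rot: [-3.137, 0.001, 0.798]
force: [-0.7, 0.3, -2.6]
grip_width: 0.0592
```

```bash
python3 - <<'E'
from h import *
plan([.54,-.213,.0205],.8)
E
```

```text
rows 1 pos [ 0.5378 -0.2116  0.0245] yaw0 0.798 F [-0.7  0.3 -2.6] tilt ax ay -0.26 0.04 j6 0.33
x 0.0005 y 0.0025 z 0.0040 az -0.10
```

step_arm(steps=[{"x": 0,"y": 0,"z": 0.002,"ax": -0.2,"ay": 0,"az": 0,"claw": 0.045},{"x": 0,"y": 0,"z": 0.0015,"ax": 0,"ay": 0,"az": 0,"claw": 0.045},{"x": 0,"y": 0,"z": 0.0015,"ax": 0,"ay": 0,"az": 0,"claw": 0.045}])

```text
time_s: 37.92
ee_pos: [0.5387, -0.2109, 0.0209]
eef_rot: [3.141, 0.0, 0.8]
force: [0.3, -0.1, -1.8]
grip_width: 0.0595
```

step_arm(steps=[{"x": 0,"y": 0,"z": 0.0012,"ax": 0,"ay": 0,"az": 0,"claw": 0.045},{"x": 0,"y": 0,"z": 0.0012,"ax": 0,"ay": 0,"az": 0,"claw": 0.045}])

```text
time_s: 38.08
ee_pos: [0.5396, -0.2109, 0.0201]
eef_rot: [3.139, -0.0, 0.8]
force: [-0.2, -0.2, -0.3]
grip_width: 0.0591
```

step_arm(steps=[{"x": 0,"y": 0,"z": 0.0012,"ax": 0.1,"ay": 0,"az": 0,"claw": 0.045},{"x": 0,"y": 0,"z": 0.0012,"ax": 0,"ay": 0,"az": 0,"claw": 0.045}])

```text
time_s: 38.25
ee_pos: [0.5402, -0.2112, 0.0201]
eef_rot: [3.139, -0.001, 0.8]
force: [-5.0, 1.4, 10.6]
grip_width: 0.0593
```

Jar3 is in contact with the board. Release and rise.

step_arm(steps=[{"x": 0,"y": 0,"z": -0.0005,"ax": 0,"ay": 0,"az": 0,"claw": 0.063},{"x": 0,"y": 0,"z": 0,"ax": 0,"ay": 0,"az": 0,"claw": 0.08},{"x": 0,"y": 0,"z": 0,"ax": 0,"ay": 0,"az": 0,"claw": 0.094},{"x": 0,"y": 0,"z": 0,"ax": 0,"ay": 0,"az": 0,"claw": 0.094},{"x": 0,"y": 0,"z": 0,"ax": 0,"ay": 0,"az": 0,"claw": 0.094}])

```text
time_s: 38.67
ee_pos: [0.5415, -0.2118, 0.0228]
eef_rot: [3.135, -0.002, 0.8]
force: [-0.2, 0.2, -0.6]
grip_width: 0.0863
```

step_arm(steps=[{"x": 0,"y": 0,"z": -0.015,"ax": 0,"ay": 0,"az": 0,"claw": 0.094},{"x": 0,"y": 0,"z": -0.03,"ax": 0,"ay": 0,"az": 0,"claw": 0.094},{"x": 0,"y": 0,"z": -0.04,"ax": 0,"ay": 0,"az": 0,"claw": 0.094},{"x": 0,"y": 0,"z": -0.04,"ax": 0,"ay": 0,"az": 0,"claw": 0.094},{"x": 0,"y": 0,"z": -0.04,"ax": 0,"ay": 0,"az": 0,"claw": 0.094}])

```text
time_s: 39.08
ee_pos: [0.5367, -0.2097, 0.1842]
eef_rot: [-3.131, 0.003, 0.8]
force: [0.4, -0.3, 0.5]
grip_width: 0.0941
```

step_arm(steps=[{"x": -0.03,"y": -0.02,"z": -0.02,"ax": 0,"ay": 0,"az": 0,"claw": 0.094},{"x": -0.03,"y": -0.02,"z": -0.02,"ax": 0,"ay": 0,"az": 0,"claw": 0.094},{"x": -0.03,"y": -0.02,"z": -0.02,"ax": 0,"ay": 0,"az": 0,"claw": 0.094},{"x": -0.03,"y": 0,"z": -0.02,"ax": 0,"ay": 0,"az": 0,"claw": 0.094},{"x": 0,"y": 0,"z": 0,"ax": 0,"ay": 0,"az": 0,"claw": 0.094}])

```text
time_s: 39.5
ee_pos: [0.4092, -0.2551, 0.2768]
eef_rot: [3.137, 0.0, 0.804]
force: [1.7, 0.2, -0.2]
grip_width: 0.094
```

```bash
python3 - <<'E'
from h import *
o,im,d=snap("wrist","17"); caps("17","wrist",o,300)
snap("top","17"); caps("17"); snap("scene","17")
P=cloud("wrist",d,o).reshape(-1,3)
b=P[(P[:,2]>.0865)&(P[:,2]<.096)&(np.hypot(P[:,0]-.4625,P[:,1]+.015)<.03)]
if len(b)>50: print("bar",len(b),cv2.minAreaRect((b[:,:2]*1000).astype(np.float32)))
E
```

```text
z 0.0798 px [372. 208.] xy mm 456.6 -287.9 r 30.3 n 2355
z 0.0658 px [380.  98.] xy mm 539.2 -211.0 r 29.3 n 2658
z 0.0936 px [477. 140.] xy mm 577.0 -309.2 r 27.1 n 676
z 0.0938 px [476. 156.] xy mm 567.0 -317.0 r 31.5 n 3045
z 0.0796 px [371. 209.] xy mm 456.6 -287.4 r 30.2 n 1435
z 0.0659 px [380.  98.] xy mm 539.2 -211.0 r 29.3 n 2637
z 0.0801 px [457. 304.] xy mm 454.2 -288.9 r 30.3 n 449
z 0.0658 px [419. 267.] xy mm 537.6 -211.5 r 28.9 n 436
z 0.0942 px [467. 252.] xy mm 565.1 -317.0 r 30.6 n 489
z 0.0659 px [419. 268.] xy mm 537.6 -211.5 r 28.9 n 380
bar 311 ((449.9621887207031, -18.988943099975586), (21.034454345703125, 12.104552268981934), 15.10905647277832)
```

View pics/wrist17.png

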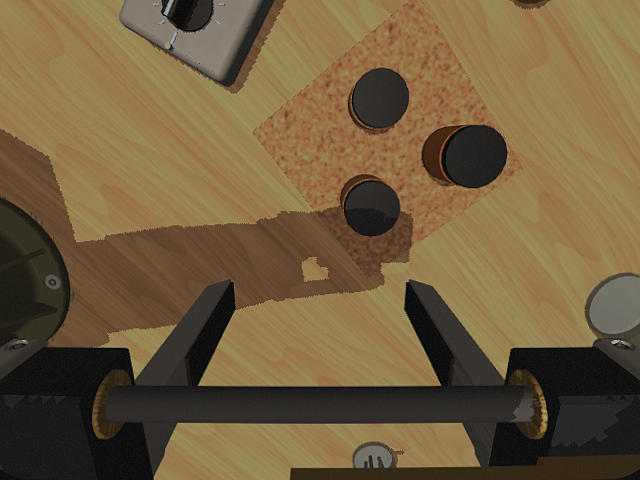

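View pics/scene17.png

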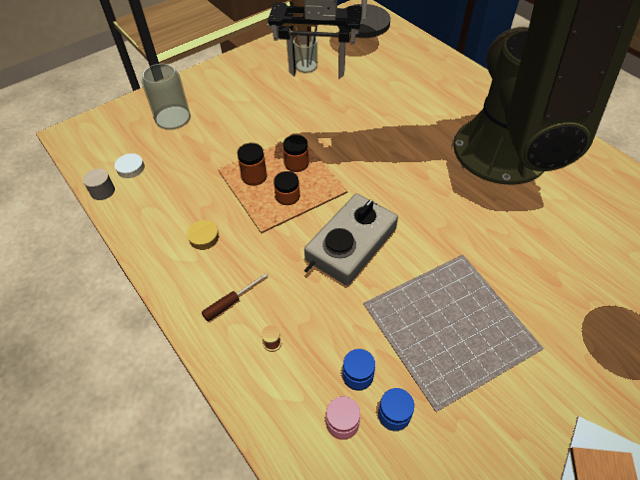

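The wrist and scene pictures show all three jars upright on the cork: jar1 (476,156), jar2 (371,208) and jar3 (380,98) in the wrist view. Their edges are at least 30 mm in from the board's edge. The bystanders are where they were, the dial bar reads 15.1° (mixer axis 15.1–15.7°), and the arm is clear.

```bash
python3 - <<'E'
from h import *
print(ticket.hand_in(), ctrl.get_obs()["time_s"])
E
```

```text
the job is handed in; nothing more can be done
the job is handed in; nothing more can be done
```

The job is handed in at about 40 s of the 210 s, with the dial at zero and all three jars mixed in order and standing on the cork. Jar4 was absent.

- **Dial:** I turned it about 154° anticlockwise to its stop. The bar then read 15.5° against the mixer axis at 15.7°. The last check read 15.1°, from a partly cut-off view.
- **Mixing:** I mixed jar1, then jar2, then jar3. Each was held upright on the pad's middle, within about 3 mm, and pressed fully down for about 3 s. The steady wrist reading was 15–25 N.
- **Placing:** The last pictures show all three upright on the cork, at least 30 mm in from the edge. Their cap heights were 0.094, 0.080 and 0.066 m, as expected, and the other things on the bench had not moved.

Some things were not clean:
- **Tilt:** Jar1 tilted up to 3.6° late in its hold.
- **Force:** The wrist force touched 43 N for a moment on jar2. That was through the held jar and under the 120 N wrist limit. It is above the 40 N allowed for the arm or gripper body, which I don't think applies to a jar held in the fingers.
- **Jar2 position:** The top and wrist views disagreed by 2–3 mm on where jar2 stood.

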